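# Check a rail bore with a go/no-go plug gauge

### The arm

A 6-joint arm with a two-finger parallel gripper is mounted at the origin on the work surface. World frame = base frame: x ahead of the robot, y to its left, z up, the work surface at z = 0. Lengths are in mm, angles in rad, forces in N, time in s.
With the tool pointing down it reaches from about 375 to 750 mm from the base axis. Payload 9 kg.
Tool frame: the origin (TCP) lies at the very end of the fingers, on their centre line; the grasp point (between the pads) lies ctrl.hold_point_z behind it (ctrl.hold_point_z is the distance from the TCP to the grasp point, in mm); z points along the fingers, y is the direction in which the jaws open and shut (so a half turn about z gives the same grasp; the last joint's range is limited). The gripper opens to 85 mm and grips with 20 to 120 N. Pads are 22 mm wide; open, the fingers measure 114 mm over their backs; the gripper's body (76 mm by 85 mm) begins 54 mm behind the grasp point. The pads swing forward as they close: fully open they stand 13 mm farther back than shut.
Start: joints at [0.911, 0.104, 0.097, 1.564, 0, 1.353], TCP at [256.551, 542.423, 195.931] pointing down, gripper open.
Joint ranges: [-2.99, 2.99], [-0.84, 1.86], [-1.1, 1.16], [-1.84, 2.11], [-1.51, 1.56], [-3.14, 3.14]. Speed limits (rad/s): [2.22, 2.22, 2.57, 3.14, 3.14, 3.14].

### API

Orientations are given as a rotation vector (axis times angle).
In Python, from cell import ctrl gives the robot as it stands. The module is installed in compiled form; this text tells all that it offers.
- The arm moves only by the shell command python3 -m jog 'ROWS' [OPENING]. ROWS is text: rows parted by semicolons, each of 4 numbers parted by spaces: the shift along the tool's x, y, z in mm, then the turn about the tool's z in rad. A call has 1 to 12 rows; each row shifts and turns the pose as measured when the row begins, along the tool's axes as they then stand; what a row does not reach is not made up. A row lasts 1/10 s, in which the tool goes at most 50 mm and 8.59 degrees, less where a joint would pass 70% of its speed; a pose out of reach is approached as far as the arm can. A call with a gripper value outside its range is refused whole. OPENING is the closure, from 0 (fully open) to 1 (shut), set as the call begins (- or left out, the last holds). The fingers move at their own pace and stop on an object; the grip force is fixed at half the most. Time passes only in rows, so rows that do not move let the fingers close. It gives the time, the measured TCP pose, the force and the opening at its end, in the units of the state.
- ctrl.read_state(): the state, without advancing time (a new reading comes with each control period).
- ctrl.read_camera(name): name is "scene" or "top"; returns (picture, depth): 480x640x3 uint8, blue, green, red; 480x640 float32, mm along the optical axis (not along the pixel's ray), 0 where there is no reading.
- ctrl.camera_model(name): a dict with "mtx" (3x3 intrinsics, pixels), "R" (3x3) and "t" (3): a world point X has camera coordinates R X + t. Camera axes: x right, y down, z forward; pixel columns grow to the right and rows downward; lengths in mm; the calibration is good to about 2 mm. A picture is of the moment at which its call begins. camera_model takes no time and is no camera call.
- ctrl.hand_in(): hands the job in, once; it reports no verdict.
The state is a dict: "t": time; "q": joint angles; "qd": joint speeds; "effort": joint torques, N m; "tool_pos": TCP position; "eef_rot": TCP orientation; "force": force on the tool from outside, world axes, zero at the start; "moment": the same for the moment, N m; "grip_width": finger opening in mm.
Only numpy, scipy, OpenCV 4.12 (cv2) and the standard library are available. Lean on these libraries where they do the work, as an engineer would, in place of code of your own. Each camera call takes 0.05 s, during which the arm holds its last target. There are 200 camera calls.

### The job

Gauge the rail bore of the returned wooden post that stands in the bench clamp: slide the long go end of the double-ended plug gauge fully home, until its collar sits against the post, and draw it out; then offer the short no-go end to the same bore, its pilot nose inside and its wide land pressed lightly (about 5 to 15 N) against the mouth for about a second, to confirm that it is refused. Lay the gauge back gently in its cradle, without dropping it, and let go of it. The post is soft wood: feel your way and never push the gauge against it with more than about 25 N; leave the carton, the tub and the tape where they are.

Things in the scene. Friction and masses are not known exactly. Their poses are not given: they have to be found in the camera images.
- gauge: Steel double-ended plug gauge, 145 mm long, about 0.3 kg, lying level in the cradle. Origin: mid handle, on the axis; y runs along it to the go end. Handle 20 x 20 mm square (sides along x, z), y -40 to 40 mm, then at each end a round collar 34 mm across, 5 mm thick. Take it from above across the handle's sides, at its middle.
- go_shoulder (a point): Centre of the face of the go end's collar (gauge y = +45 mm): comes against the post when the go end is fully home. Gauge axes. The go plug from here to go_tip is 24 mm across and 30 mm long.
- go_tip (a point): Centre of the end face of the go plug (gauge y = +75 mm); its last 1 mm is chamfered to 22 mm across.
- nogo_step (a point): Centre of the outer flat face of the no-go land (gauge y = -57 mm), which is 30 mm across and 12 mm long (y -45 to -57): this face comes against the mouth of the bore when the no-go end is refused.
- nogo_tip (a point): Centre of the end of the pilot nose (gauge y = -65 mm): 18 mm across, standing 8 mm out of the no-go land, its last 2 mm chamfered to 14 mm across.
- clamp: Fixed bench clamp, origin at centre of underside. Base 200 (x) by 120 (y) by 12 mm; jaws at |x| 52 to 80 mm, 62 mm high, 56 mm deep. Between them, firmly held, the wooden post: 90 mm wide (x), 36 mm thick (y), top 127 to 139 mm up. A level bore of 26 mm with sharp mouths runs through it along the clamp's y. Either mouth may be used for either end of the gauge.
- bore_mark (a point): Mark 85 mm above the table, halfway through the post's thickness; clamp axes, y along the bore; the post's faces lie 18 mm either side along y. The post was clamped by hand: the bore's true axis is parallel to y but up to 6 mm off this mark in x and up to 6 mm in z, differently each time and not measured: find it by feel or by sight.
- cradle: Fixed wooden cradle, origin at centre of underside. Base 70 (x) by 90 (y) by 10 mm; two uprights 9 mm thick at y = -29 and +29 mm, with open-topped slots 26 mm wide, floor 32 mm and flared cheeks to 48 mm above the table. The handle lies in the slots along y, collars outside the uprights (6.5 mm play each way); between the uprights 49 mm are free for fingers.
- cradle_rest (a point): Where the origin of the gauge lies when it rests in the cradle: 42 mm above the table, over the cradle's middle. The gauge may lie in it either way round.
- carton: Bystander: cardboard carton 100 x 140 x 70 mm, origin at centre of underside.
- tub: Bystander: open clear plastic tub 120 x 160 x 80 mm, origin at centre of underside.
- tape: Bystander: grey roll of tape 96 mm across, 45 mm high, origin at centre of underside.
Not all that is in view belongs to the job. Of the things that look like the gauge, the largest one is meant.

How it is judged:
By the outcome, as a careful person would: the job done as asked, in the order asked, and still so for the second after the job is handed in, with the robot touching nothing.
It also fails if it takes over 72 s, if anything falls off the work surface, if the arm or the gripper's body presses on something with over 40 N, if the wrist force passes 120 N, or if a joint passes its speed limit or range.

## Working session

There is one attempt and no reset: what is moved stays moved. The work goes in short steps, Python scripts to look and compute and a shell command to move; the robot and the scene stay as the last step left them, time stands still between calls to the robot, and variables do not carry over. Pictures are saved under pics/ and viewed, about 8 in all and at most 12, crops included, and the job is handed in when it is done.

```bash
mkdir -p pics
cat > h.py <<'E'
import numpy as np, cv2
from cell import ctrl
from scipy.spatial.transform import Rotation as Ro
def px2w(cam,u,v,z=None,d=None):
    m=ctrl.camera_model(cam);K,R,t=[np.array(m[k],float) for k in("mtx","R","t")]
    r=np.linalg.inv(K)@[u,v,1]; t=t.ravel(); c=-R.T@t; w=R.T@r
    return c+w*((z-c[2])/w[2] if d is None else d)
def w2px(cam,X):
    m=ctrl.camera_model(cam);K,R,t=[np.array(m[k],float) for k in("mtx","R","t")]
    p=K@(R@np.array(X,float)+t.ravel()); return p[:2]/p[2]
E
python3 - <<'E'
from h import *
s=ctrl.read_state();print(s,ctrl.hold_point_z)
for c in("scene","top"):
    i,d=ctrl.read_camera(c);cv2.imwrite(f"pics/{c}0.png",i);np.save(f"pics/{c}0.npy",d)
    m=ctrl.camera_model(c);print(m,-np.array(m["R"]).T@np.array(m["t"]).ravel())
print(Ro.from_rotvec(s["eef_rot"]).as_matrix())
E
```

```text
{'t': 0.0, 'q': array([9.11303389e-01, 1.04692627e-01, 9.64909194e-02, 1.56387181e+00,
       1.24016894e-05, 1.35309064e+00]), 'qd': array([-0.00029719, -0.00027362,  0.00105308,  0.00102661,  0.00148259,
        0.00179872]), 'effort': array([ 8.59636134e-05, -5.56931520e+01,  5.03650618e+01,  1.70449686e-02,
       -2.80449312e-04,  1.87706593e-05]), 'tool_pos': array([256.30139303, 542.11063097, 195.1381596 ]), 'eef_rot': array([-6.88206649e-01, -3.06471770e+00,  1.80772895e-03]), 'force': array([-0.31412889, -0.83616088,  0.9985253 ]), 'moment': array([-0.04550157, -0.02822683, -0.03523719]), 'grip_width': 85.2171982938261} 18.700000000000003
{'mtx': array([[475.34032475,   0.        , 318.15719726],
       [  0.        , 475.34032475, 235.24088147],
       [  0.        ,   0.        ,   1.        ]]), 'R': array([[-0.25823579,  0.96606533, -0.00566188],
       [ 0.81436136,  0.21452385, -0.53925421],
       [-0.51974018, -0.14386555, -0.84212401]]), 't': array([ 114.49956731, -401.32507714, 1294.85052336])} [1029.37736927  161.76412652  874.65675857]
{'mtx': array([[576.32735151,   0.        , 319.63698561],
       [  0.        , 576.32735151, 225.57455377],
       [  0.        ,   0.        ,   1.        ]]), 'R': array([[ 8.09608059e-04, -9.99818161e-01, -1.90522930e-02],
       [-9.92816534e-01,  1.47584638e-03, -1.19637582e-01],
       [ 1.19643946e-01,  1.90122911e-02, -9.92634806e-01]]), 't': array([ 32.28548334, 563.21678518, 916.70512243])} [449.46658007  14.0197265  977.95041884]
[[-9.03988840e-01  4.27555317e-01 -7.92359186e-04]
 [ 4.27555954e-01  9.03988331e-01 -1.00177238e-03]
 [ 2.87970349e-04 -1.24436894e-03 -9.99999184e-01]]
```

View pics/scene0.png

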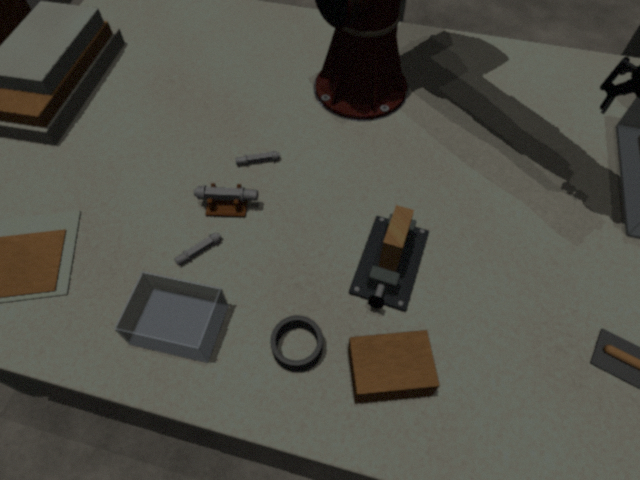

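View pics/top0.png

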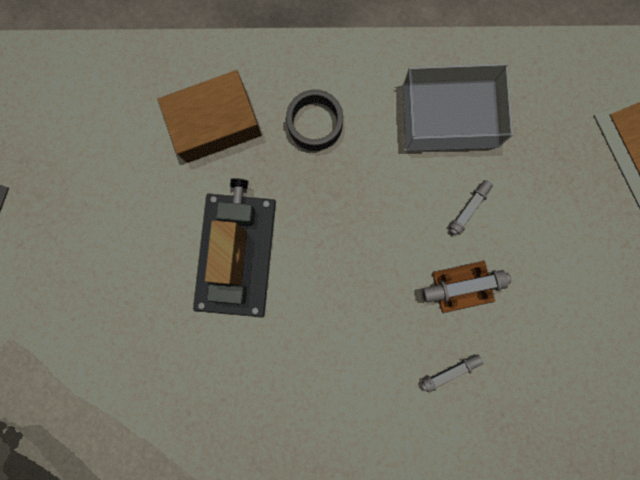

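Candidates for the gauge: top image (470,207) small, (451,372) small, (465,288) large one in the cradle. By the description it is the one in the cradle; the close crop below is the check.

Run:
```python
from h import *
t=cv2.imread("pics/top0.png");s=cv2.imread("pics/scene0.png")
a=cv2.resize(t[250:325,405:525],None,fx=5,fy=5,interpolation=cv2.INTER_CUBIC)
cv2.imwrite("pics/a.png",np.clip(a*1.5,0,255).astype(np.uint8))
b=cv2.resize(t[170:325,180:290],None,fx=3.6,fy=3.6,interpolation=cv2.INTER_CUBIC)
c=cv2.resize(s[200:310,345:435],None,fx=4,fy=4,interpolation=cv2.INTER_CUBIC)
H=max(b.shape[0],c.shape[0]);o=np.zeros((H,b.shape[1]+c.shape[1],3),np.uint8)
o[:b.shape[0],:b.shape[1]]=b;o[:c.shape[0],b.shape[1]:]=c
cv2.imwrite("pics/b.png",np.clip(o*1.5,0,255).astype(np.uint8));print(b.shape,c.shape)
```

```text
(558, 396, 3) (440, 360, 3)
```

View pics/a.png

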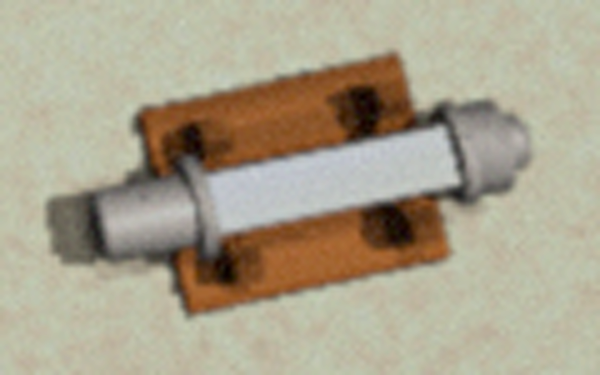

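View pics/b.png

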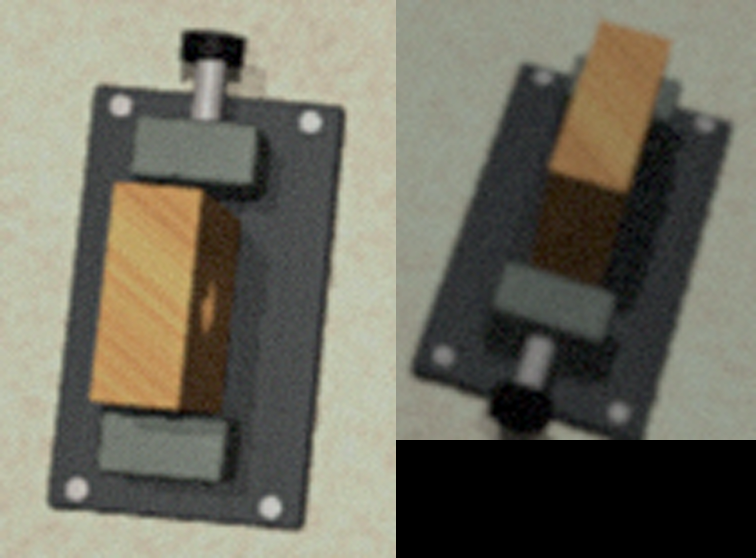

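The crop shows the large gauge in the cradle, with the go plug at the left (+y, tip about (424,294)) and the no-go end with its nose at the right (about (510,278)). In the clamp crop the bore mouth on the post's -y face shows as a bright sliver near (238,255).

Run:
```python
from h import *
np.set_printoptions(precision=1,suppress=True,linewidth=170)
d=np.load("pics/top0.npy")
m=ctrl.camera_model("top");K,R,t=[np.array(m[k],float) for k in("mtx","R","t")]
v,u=np.mgrid[:480,:640]; r=np.stack([(u-K[0,2])/K[0,0],(v-K[1,2])/K[1,1],np.ones_like(d)],-1)*d[...,None]
W=(r-t.ravel())@R; np.save("pics/W.npy",W)
f=lambda cx,cy,k,ox,oy:(cx/k+ox,cy/k+oy)
print("table z",np.median(W[350:400,250:350,2]))
C=[px2w("top",*f(*p,3.6,180,170),z=12) for p in[(95,85),(345,105),(300,527),(48,505)]]
for p in C:print("clamp",p)
c=np.mean(C,0);e=(C[0]+C[1]-C[2]-C[3]);print("ctr",c,"yaw",np.degrees(np.arctan2(e[1],e[0])),[np.linalg.norm(C[i]-C[i-1]) for i in range(4)])
P=[px2w("top",*f(*p,5,405,250),z=52) for p in[(208,180),(445,126),(463,187),(220,235)]]
for p in P:print("handle",p)
c=np.mean(P,0);e=P[0]+P[3]-P[1]-P[2];print("ctr",c,"yaw",np.degrees(np.arctan2(e[1],e[0])),[np.linalg.norm(P[i]-P[i-1]) for i in range(4)])
# handle via depth
w=W[265:310,420:515].reshape(-1,3);h=w[(w[:,2]>47)&(w[:,2]<56)];print(len(h),h.mean(0),(h.max(0)+h.min(0))/2)
for q in C:pass
# cradle base corners z=10
B=[px2w("top",*f(*p,5,405,250),z=10) for p in[(142,108),(398,55),(450,255),(190,313)]]
print("cradle",np.mean(B,0),[np.linalg.norm(B[i]-B[i-1]) for i in range(4)]);e=B[0]+B[3]-B[1]-B[2];print(np.degrees(np.arctan2(e[1],e[0])))
# post
print("post zs");print(W[228:286:3,206:250:2,2].round(0).astype(int));print("y");print(W[244:268:2,226:250,1].round(0).astype(int));print("z");print(W[244:268:2,226:250,2].round(0).astype(int))
```

```text
table z 0.8684106166715686
clamp [621.1 225.8  12. ]
clamp [611.2 107.1  12. ]
clamp [414.2 125.9  12. ]
clamp [424.1 242.9  12. ]
ctr [517.7 175.4  12. ] yaw -5.198530601965708 [np.float64(197.77806902054067), np.float64(119.19617401512222), np.float64(197.9458495105173), np.float64(117.39771133898914)]
handle [ 463.9 -170.4   52. ]
handle [ 481.  -246.1   52. ]
handle [ 461.7 -251.1   52. ]
handle [ 446.5 -173.8   52. ]
ctr [ 463.3 -210.4   52. ] yaw 101.94538446758351 [np.float64(17.693905321869604), np.float64(77.55282405975728), np.float64(19.958302380688107), np.float64(78.76742610798557)]
1120 [ 463.4 -201.1   52.2] [ 464.1 -202.8   51.5]
cradle [ 463.8 -207.6   10. ] [np.float64(69.18870071114722), np.float64(87.42684837152504), np.float64(67.90240000708894), np.float64(88.35476873551518)]
102.08201581394789
post zs
[[ 12  15  15 131 132 136 133 133 132 132 132 133 132 136 133 121 109  88  67  13  17  13]
 [ 11 978  14 133 134 132 133 132 133 136 136 133 132 134 134 120 101  85  68  46  23  14]
 [ 16  15 134 133 132 135 133 134 134 134 132 132 131 135 134 118  97  82  60  43 
[... 3238 characters left out ...]
2  15]
 [132 134 133 132 132 134 132 123 115 106  70  75  73  71  63  51  42  31  11  12  14  13  10  12]
 [134 133 133 133 133 134 131 122 117 104  71  70  74  69  61  51  39  28  10  12  14  10  14  12]
 [135 135 134 135 132 134 127 120 110 103  74  71  73  63  56  45  34  25  12  12  13  15  13  14]
 [132 134 135 133 136 132 127 120 108 101  75  74  71  62  53  42  34  22  14  14  12  14  12  13]
 [135 135 136 133 135 133 124 118 108  99  81  79  72  63  50  39  30  20  11  14  12  12  12  12]
 [131 136 133 134 133 133 125 114 106  97  89  78  71  60  46  38  29  13  14  12  14  11  11  13]
 [134 135 135 135 133 129 122 111 103  95  82  77  68  55  45  38  33  11  11  14  14  12  15  13]]
```

Run:
```python
from h import *
from scipy.optimize import least_squares
np.set_printoptions(precision=2,suppress=True,linewidth=170)
D=np.stack([ctrl.read_camera("top")[1] for _ in range(10)]);D[D==0]=np.nan;d=np.nanmedian(D,0);np.save("pics/dm.npy",d)
m=ctrl.camera_model("top");K,R,t=[np.array(m[k],float) for k in("mtx","R","t")]
v,u=np.mgrid[:480,:640]; r=np.stack([(u-K[0,2])/K[0,0],(v-K[1,2])/K[1,1],np.ones_like(d)],-1)*d[...,None]
W=(r-t.ravel())@R
print("table near clamp",np.median(W[230:260,285:310,2]),"near cradle",np.median(W[320:340,440:500,2]))
w=W[225:290,200:252].reshape(-1,3)
top=w[(w[:,2]>128)&(w[:,2]<140)];print("top z",np.median(top[:,2]))
rc=cv2.minAreaRect(top[:,:2].astype(np.float32));print("post rect",rc)
q=w[(w[:,2]>25)&(w[:,2]<124)&(w[:,1]<170)];q=q[(q[:,0]>480)&(q[:,0]<560)]
far=(q[:,2]<62)|(q[:,2]>106)
fit=least_squares(lambda p:q[far][:,1]-(p[0]+p[1]*(q[far][:,0]-517)),[158,0],loss='soft_l1',f_scale=.5).x
print("face y at x=517, slope",fit,"deg",np.degrees(np.arctan(fit[1])),fit)
n=np.array([-fit[1],1]);n/=np.linalg.norm(n);ex=np.array([n[1],-n[0]])
dep=(q[:,:2]-[517,fit[0]])@n; ax=(q[:,:2]-[517,fit[0]])@ex
inb=dep>1.2;inb&=(q[:,2]>65)&(q[:,2]<105)
print(np.c_[ax,dep,q[:,2]][inb])
g=least_squares(lambda p:np.hypot(ax[inb]-p[0],q[inb][:,2]-p[1])-13,[0,85],loss='soft_l1').x
print("axis offset along ex",g,"world mouth",np.array([517,fit[0]])+g[0]*ex,"n",n,"ex",ex)
# gauge handle top strip
G=W[265:310,420:520].reshape(-1,3);hh=G[(G[:,2]>50)&(G[:,2]<55)]
for rng in [(-190,-185),(-210,-205),(-230,-225)]:
  s=hh[(hh[:,1]>rng[0])&(hh[:,1]<rng[1])];print(rng,s[:,0].min(),s[:,0].max(),s[:,0].mean(),len(s))
print("all gauge y range",G[G[:,2]>30][:,1].min(),G[G[:,2]>30][:,1].max())
c=G[G[:,2]>54];print("collars",c)
```

```text
table near clamp 0.8992960374054992 near cradle 0.6723228981013776
top z 133.2053874130542
post rect ((511.2098388671875, 177.20179748535156), (36.11689758300781, 85.83027648925781), 84.9067153930664)
face y at x=517, slope [158.72  -0.09] deg -5.147502400385053 [158.72  -0.09]
[[  5.44   2.77  78.06]
 [  4.01   2.96  75.93]
 [  4.12   1.3   76.46]
 [  2.45   2.8   75.86]
 [  2.64   1.36  75.06]
 [  1.01   2.99  73.76]
 [  1.07   1.21  74.96]
 [ -0.47   3.07  72.24]
 [ -0.32   1.54  72.  ]
 [ -1.97   3.12  70.97]
 [ -1.91   1.32  72.28]
 [ -3.72   4.42  71.57]
 [ -3.63   2.71  72.4 ]
 [ -5.31   4.2   71.91]
 [ -5.17   2.63  71.84]
 [ -6.93   3.86  72.9 ]
 [ -6.74   2.45  71.94]
 [ -8.48   3.75  72.52]
 [ -8.39   2.02  73.48]
 [-10.13   3.3   74.17]
 [-10.     1.69  74.4 ]
 [-11.7    3.13  74.19]
 [-11.52   1.68  73.48]
 [-13.33   2.72  75.59]
 [-13.17   1.22  75.17]
 [-14.89   2.55  75.63]
 [-16.58   1.83  78.85]]
axis offset along ex [-5.14 85.2 ] world mouth [511.88 159.18] n [0.09 1.  ] ex [ 1.   -0.09]
(-190, -185) 449.6856244232944 470.27629273053765 460.56211389390694 45
(-210,
[... 7034 characters left out ...]
 449.66 -148.1    54.58]
 [ 449.66 -151.36   54.06]
 [ 449.66 -157.67   54.09]
 [ 449.67 -160.78   54.33]
 [ 449.67 -166.48   57.46]
 [ 449.67 -167.98   57.87]
 [ 449.67 -169.41   58.58]
 [ 449.67 -170.98   58.58]
 [ 449.68 -175.05   54.06]
 [ 448.07 -136.89   55.3 ]
 [ 448.07 -138.61   54.47]
 [ 448.08 -141.79   54.34]
 [ 448.08 -149.74   54.03]
 [ 448.09 -154.29   55.08]
 [ 448.1  -166.71   56.13]
 [ 448.1  -168.12   56.94]
 [ 448.1  -169.64   57.24]
 [ 448.11 -171.2    57.29]
 [ 446.51 -146.52   54.2 ]
 [ 446.52 -167.03   54.29]
 [ 446.53 -168.21   56.31]
 [ 446.54 -169.71   56.68]
 [ 446.54 -171.33   56.42]
 [ 444.93 -138.61   54.08]
 [ 444.96 -168.34   55.45]
 [ 444.96 -170.15   54.25]]
```

Bore mouth found at about (512,159), axis z about 84.5, axis yaw 84.9°. The gauge is at about (464.5,-208.5), yaw 101.9°. Both match the given sizes (collar tops 59, post 36 thick, top 133).

```bash
cat >> h.py <<'E'
def togo(x,y,z,yawdeg):
    s=ctrl.read_state();M=Ro.from_rotvec(s["eef_rot"]).as_matrix()
    yaw=np.arctan2(M[1,0],M[0,0]); tn=(yaw-np.radians(yawdeg)+np.pi)%(2*np.pi)-np.pi
    d=np.array([x,y,z])-s["tool_pos"]
    print("t%.2f"%s["t"],"pos",s["tool_pos"].round(2),"yaw",np.degrees(yaw).round(2),"F",s["force"].round(1),"M",s["moment"].round(2),"w",s["grip_width"].round(1),"tilt",M[:2,2].round(4))
    print("tool shift",(M.T@d).round(2),"turn",round(tn,4),"| after turning",(Ro.from_euler('z',-tn).as_matrix()@M).T.dot(d).round(2))
E
python3 -c "
from h import *
togo(464.5,-208.5,150,101.9)"
```

```text
Traceback (most recent call last):
  File "h.py", line 15, in togo
    print("t%.2f"%s["t"],"pos",s["tool_pos"].round(2),"yaw",np.degrees(yaw).round(2),"F",s["force"].round(1),"M",s["moment"].round(2),"w",s["grip_width"].round(1),"tilt",M[:2,2].round(4))
                                                                                                                                          ^^^^^^^^^^^^^^^^^^^^^
AttributeError: 'float' object has no attribute 'round'
```

```bash
sed -i 's/s\["grip_width"\].round(1)/round(s["grip_width"],1)/' h.py
python3 -c "
from h import *
togo(464.5,-208.5,150,101.9)"
```

```text
t0.60 pos [256.58 542.4  195.92] yaw 154.68 F [-0.  -0.5  1.2] M [-0.01  0.04  0.01] w 85.8 tilt [0.0001 0.    ]
tool shift [-509.04 -589.89   45.9 ] turn 0.9213 | after turning [-777.64   48.61   45.95]
```

```bash
R="x"; python3 -m jog '-32 -37 0 0;-32 -37 0 0;-32 -37 0 0;-32 -37 0 0;-32 -37 0 0;-32 -37 0 0;-32 -37 0 0;-32 -37 0 0;-32 -37 0 0;-32 -37 0 0;-32 -37 0 0;-32 -37 0 0'
python3 -c "
from h import *
togo(464.5,-208.5,150,101.9)"
```

```text
t: 1.8
tool_pos: [417.0, -33.3, 195.1]
eef_rot: [0.67, 3.062, -0.002]
force: [1.2, -0.4, -0.2]
grip_width: 85.3
t1.80 pos [416.99 -33.33 195.1 ] yaw 155.3 F [ 1.2 -0.4 -0.2] M [-0.01 -0.04 -0.02] w 85.3 tilt [ 0.0065 -0.0024]
tool shift [-116.05 -139.32   45.83] turn 0.932 | after turning [-180.89   10.34   46.36]
```

```bash
python3 -m jog '-29 -35 11 0;-29 -35 11 0;-29 -35 11 0;-29 -35 11 0;0 0 0 0.145;0 0 0 0.145;0 0 0 0.145;0 0 0 0.145;0 0 0 0.145;0 0 0 0.145;0 0 0 0.06'
python3 -c "
from h import *
togo(464.5,-208.5,80,101.9)"
```

```text
t: 2.9
tool_pos: [464.6, -225.6, 149.7]
eef_rot: [2.017, 2.397, 0.005]
force: [0.0, 0.5, -1.2]
grip_width: 85.3
t2.90 pos [ 464.59 -225.65  149.68] yaw 99.83 F [ 0.   0.5 -1.2] M [ 0.02  0.02 -0.02] w 85.3 tilt [ 0.0086 -0.0034]
tool shift [17.25  2.29 69.62] turn -0.0361 | after turning [17.13  2.9  69.62]
```

```bash
python3 -m jog '8 1.5 30 -0.036;9 1 40 0;0 0 0 0'
python3 -c "
from h import *
togo(464.5,-208.5,23.3,101.9)
i,d=ctrl.read_camera('top');cv2.imwrite('pics/c.png',np.clip(cv2.resize(i[230:340,390:540],None,fx=5,fy=5,interpolation=cv2.INTER_CUBIC)*1.4,0,255).astype(np.uint8))"
```

```text
t: 3.2
tool_pos: [465.2, -209.3, 79.1]
eef_rot: [1.974, 2.429, 0.004]
force: [-1.1, 0.5, -0.6]
grip_width: 85.7
t3.20 pos [ 465.18 -209.29   79.14] yaw 101.78 F [-1.1  0.5 -0.6] M [0.03 0.02 0.04] w 85.7 tilt [ 0.0108 -0.0054]
tool shift [ 1.33 -1.03 55.82] turn -0.0021 | after turning [ 1.33 -1.03 55.82]
```

View pics/c.png

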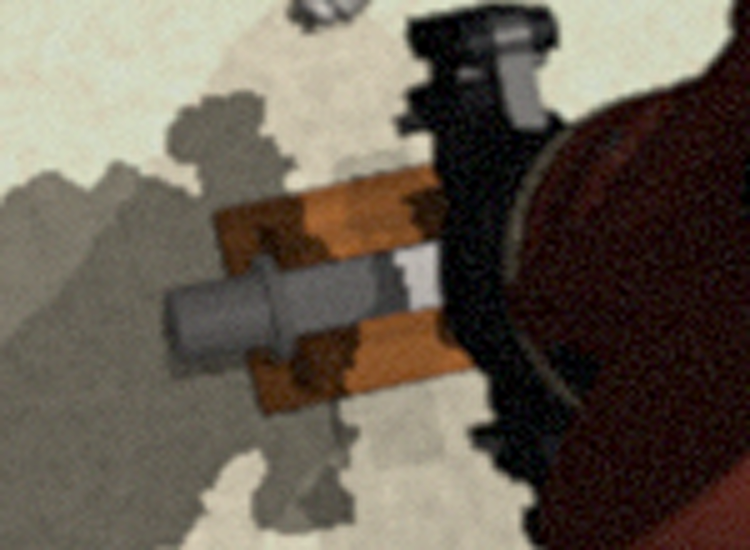

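The picture shows the open jaws straddling the handle across its sides, at the middle of the cradle. The go plug and collar are at left (about (215,315) in the crop). Descending.

```bash
python3 -m jog '1 -1 20 -0.002;0 0 20 0;0 0 12 0;0 0 3.5 0;0 0 0 0'
python3 -c "
from h import *
togo(464.5,-208.5,23.3,101.9)"
```

```text
t: 3.75
tool_pos: [471.2, -216.0, 36.2]
eef_rot: [1.962, 2.417, 0.003]
force: [0.2, 0.1, 0.6]
grip_width: 85.4
t3.75 pos [ 471.24 -216.03   36.18] yaw 101.86 F [0.2 0.1 0.6] M [-0.02 -0.04  0.07] w 85.4 tilt [ 0.0235 -0.0165]
tool shift [ 9.03 -5.3  12.59] turn -0.0007 | after turning [ 9.03 -5.29 12.59]
```

```bash
python3 -m jog '0 0 0 0;0 0 0 0'
python3 -c "
from h import *
s=ctrl.read_state();print(s['q'].round(3),s['qd'].round(3),s['moment'],s['effort'].round(1))
togo(464.5,-208.5,23.3,101.9)"
```

```text
t: 3.95
tool_pos: [472.3, -217.1, 38.6]
eef_rot: [1.96, 2.415, 0.003]
force: [0.1, -0.0, -0.1]
grip_width: 85.4
[-0.684 -0.156 -0.445  1.25   0.002  0.68 ] [-0.001 -0.003  0.014  0.007  0.001  0.   ] [0.01916054 0.00239479 0.05318755] [ -0.  -41.7  49.6  -0.4   0.   -0. ]
t3.95 pos [ 472.28 -217.1    38.55] yaw 101.85 F [ 0.1 -0.  -0.1] M [0.02 0.   0.05] w 85.4 tilt [ 0.0255 -0.0183]
tool shift [10.37 -6.17 14.89] turn -0.0009 | after turning [10.37 -6.16 14.89]
```

```bash
for i in 1 2; do python3 -m jog '0 0 0 0'
python3 -c "
from h import *
s=ctrl.read_state();print(s['q'].round(4),s['qd'].round(3),s['effort'].round(1))
togo(464.5,-208.5,23.3,101.9)"; done
```

```text
t: 4.05
tool_pos: [472.7, -217.4, 39.4]
eef_rot: [1.959, 2.414, 0.003]
force: [-0.7, 0.3, -0.0]
grip_width: 85.0
[-0.6842 -0.1563 -0.4443  1.2503  0.002   0.6795] [-0.001 -0.004  0.009  0.004  0.     0.002] [ -0.  -41.8  49.8  -0.4   0.   -0. ]
t4.05 pos [ 472.72 -217.44   39.4 ] yaw 101.85 F [-0.7  0.3 -0. ] M [-0.02  0.01 -0.02] w 85.0 tilt [ 0.0265 -0.019 ]
tool shift [10.82 -6.56 15.7 ] turn -0.0009 | after turning [10.83 -6.55 15.7 ]
t: 4.15
tool_pos: [473.0, -217.6, 39.9]
eef_rot: [1.959, 2.413, 0.003]
force: [0.4, -0.2, 0.6]
grip_width: 85.5
[-0.6842 -0.1566 -0.4437  1.2505  0.002   0.6795] [ 0.001 -0.002  0.005  0.001  0.    -0.001] [ -0.  -41.9  49.9  -0.4   0.   -0. ]
t4.15 pos [ 472.95 -217.63   39.88] yaw 101.85 F [ 0.4 -0.2  0.6] M [-0.    0.02 -0.  ] w 85.5 tilt [ 0.0269 -0.0194]
tool shift [11.07 -6.76 16.16] turn -0.0009 | after turning [11.08 -6.75 16.16]
```

```bash
python3 -m jog '4 -2.2 5 0;4 -2.2 5 0;3 -2.2 4 0;0 0 2 0;0 0 0 0'
python3 -c "
from h import *
s=ctrl.read_state();print(s['q'].round(4),s['qd'].round(3))
togo(464.5,-208.5,23.3,101.9)"
```

```text
t: 4.65
tool_pos: [463.4, -207.1, 21.5]
eef_rot: [1.959, 2.414, 0.003]
force: [-0.6, -0.0, -0.1]
grip_width: 85.3
[-0.6798 -0.1845 -0.5027  1.2205  0.0019  0.6837] [ 0.002 -0.006 -0.009  0.003 -0.001  0.   ]
t4.65 pos [ 463.38 -207.09   21.53] yaw 101.87 F [-0.6 -0.  -0.1] M [-0.    0.03  0.06] w 85.3 tilt [ 0.0262 -0.0187]
tool shift [-1.65  0.84 -1.71] turn -0.0006 | after turning [-1.65  0.84 -1.71]
```

```bash
python3 -m jog '-1.5 0.5 -1 0;0 0 0 0' && python3 -m jog '0 0 0 0;0 0 0 0;0 0 0 0;0 0 0 0;0 0 0 0;0 0 0 0;0 0 0 0;0 0 0 0' 1
python3 -c "
from h import *
togo(464.5,-208.5,23.3,101.9)"
```

```text
t: 4.85
tool_pos: [464.3, -208.6, 22.7]
eef_rot: [1.959, 2.414, 0.003]
force: [-0.6, 0.1, 0.5]
grip_width: 85.4
t: 5.65
tool_pos: [464.7, -209.1, 23.2]
eef_rot: [1.959, 2.414, 0.003]
force: [0.0, 1.1, -1.3]
grip_width: 0.1
t5.65 pos [ 464.71 -209.11   23.21] yaw 101.85 F [ 0.   1.1 -1.3] M [-0.01  0.02 -0.01] w 0.1 tilt [ 0.0269 -0.0194]
tool shift [ 0.64 -0.08 -0.1 ] turn -0.0008 | after turning [ 0.64 -0.08 -0.1 ]
```

```bash
python3 -c "
from h import *
i,d=ctrl.read_camera('top');j,e=ctrl.read_camera('scene')
a=cv2.resize(i[230:340,390:540],None,fx=4,fy=4,interpolation=cv2.INTER_CUBIC)[:, :400]
b=cv2.resize(j[130:240,170:270],None,fx=4,fy=4,interpolation=cv2.INTER_CUBIC)
cv2.imwrite('pics/d.png',np.clip(np.hstack([a,b])*1.5,0,255).astype(np.uint8))"
```

```text
(no output)
```

View pics/d.png

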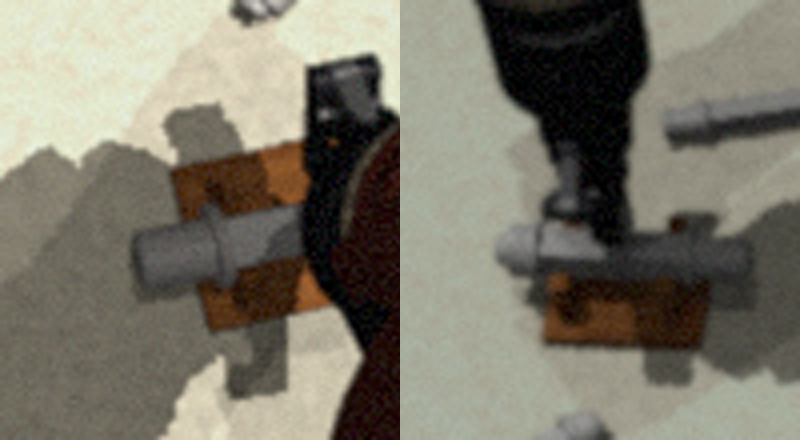

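```bash
python3 -c "
from h import *
np.set_printoptions(precision=0,suppress=True,linewidth=200)
j,e=ctrl.read_camera('scene');cv2.imwrite('pics/e_raw.png',j);np.save('pics/e.npy',e)
print(ctrl.read_state()['grip_width'])
for v in range(164,200,4):
  print(v,[tuple(px2w('scene',u,v,d=float(e[v,u])).round(0).astype(int)) for u in range(198,248,5)])
"
```

```text
0.13019036552078317
164 [(np.int64(366), np.int64(-322), np.int64(1)), (np.int64(363), np.int64(-310), np.int64(1)), (np.int64(499), np.int64(-203), np.int64(182)), (np.int64(495), np.int64(-194), np.int64(180)), (np.int64(487), np.int64(-189), np.int64(173)), (np.int64(477), np.int64(-184), np.int64(163)), (np.int64(435), np.int64(-198), np.int64(113)), (np.int64(348), np.int64(-238), np.int64(5)), (np.int64(350), np.int64(-223), np.int64(11)), (np.int64(338), np.int64(-216), np.int64(0))]
168 [(np.int64(378), np.int64(-317), np.int64(1)), (np.int64(377), np.int64(-304), np.int64(3)), (np.int64(501), np.int64(-204), np.int64(173)), (np.int64(497), np.int64(-196), np.int64(170)), (np.int64(492), np.int64(-188), np.int64(167)), (np.int64(476), np.int64(-187), np.int64(149)), (np.int64(358), np.int64(-248), np.int64(-2)), (np.int64(355), np.int64(-236), np.int64(-1)), (np.int64(353), np.int64(-224), np.int64(0)), (np.int64(350), np.int64(-212), np.int64(0))]
172 [(np.int64(391), np.int64(-311), np.int64(2)), (np.int64(389), np.int64(-298), np.int64(4)), (np.int64(386), np.int64(-287), 
[... 2488 characters left out ...]
(468), np.int64(-207), np.int64(55)), (np.int64(467), np.int64(-196), np.int64(58)), (np.int64(461), np.int64(-188), np.int64(52)), (np.int64(460), np.int64(-176), np.int64(55)), (np.int64(455), np.int64(-167), np.int64(52))]
196 [(np.int64(488), np.int64(-259), np.int64(49)), (np.int64(485), np.int64(-249), np.int64(49)), (np.int64(480), np.int64(-240), np.int64(45)), (np.int64(478), np.int64(-229), np.int64(46)), (np.int64(475), np.int64(-219), np.int64(45)), (np.int64(472), np.int64(-208), np.int64(45)), (np.int64(473), np.int64(-195), np.int64(51)), (np.int64(469), np.int64(-185), np.int64(49)), (np.int64(466), np.int64(-175), np.int64(49)), (np.int64(464), np.int64(-164), np.int64(50))]
```

Run:
```python
from h import *
np.set_printoptions(precision=0,suppress=True,linewidth=200)
def cloud(cam,d,c,r=75):
    m=ctrl.camera_model(cam);K,R,t=[np.array(m[k],float) for k in("mtx","R","t")]
    v,u=np.mgrid[:480,:640]; q=np.stack([(u-K[0,2])/K[0,0],(v-K[1,2])/K[1,1],np.ones_like(d)],-1)*d[...,None]
    W=((q-t.ravel())@R).reshape(-1,3);W=W[d.ravel()>0]
    return W[np.hypot(W[:,0]-c[0],W[:,1]-c[1])<r]
print(w2px("scene",[256.5,542.4,196]),w2px("top",[256.5,542.4,196]))
for n,f,c in(("start scene","pics/scene0.npy",(256.5,542.4)),("now scene","pics/e.npy",(464.7,-209.1))):
    P=cloud("scene",np.load(f),c)
    print(n)
    for z in range(50,330,10):
        s=P[(P[:,2]>=z)&(P[:,2]<z+10)]
        if len(s):print(z,len(s),s.min(0)[:2],s.max(0)[:2])
P=cloud("top",ctrl.read_camera("top")[1],(464.7,-209.1))
print("top now")
for z in range(50,330,10):
    s=P[(P[:,2]>=z)&(P[:,2]<z+10)]
    if len(s):print(z,len(s),s.min(0)[:2],s.max(0)[:2])
togo(464.5,-208.5,23.3,101.9)
```

```text
[614. 141.] [-68. 441.]
start scene
240 2 [246. 497.] [248. 499.]
250 38 [232. 489.] [251. 507.]
260 40 [235. 489.] [251. 506.]
270 42 [234. 489.] [249. 507.]
280 40 [234. 484.] [249. 502.]
290 145 [224. 471.] [252. 508.]
300 146 [219. 471.] [262. 529.]
310 155 [215. 472.] [266. 527.]
320 105 [228. 474.] [267. 520.]
now scene
50 459 [ 440. -271.] [ 491. -135.]
60 27 [ 451. -262.] [ 478. -166.]
70 31 [ 455. -217.] [ 478. -195.]
80 28 [ 453. -211.] [ 478. -195.]
90 7 [ 450. -198.] [ 467. -195.]
100 23 [ 427. -208.] [ 491. -188.]
110 36 [ 419. -209.] [ 494. -187.]
120 44 [ 419. -207.] [ 502. -185.]
130 39 [ 444. -219.] [ 511. -183.]
140 66 [ 440. -208.] [ 523. -182.]
150 123 [ 450. -220.] [ 524. -181.]
160 97 [ 464. -220.] [ 511. -183.]
170 58 [ 477. -209.] [ 504. -188.]
180 47 [ 465. -209.] [ 500. -169.]
190 132 [ 453. -234.] [ 499. -167.]
200 140 [ 444. -231.] [ 498. -167.]
210 156 [ 447. -235.] [ 498. -166.]
220 168 [ 449. -234.] [ 498. -167.]
230 242 [ 440. -236.] [ 498. -166.]
240 38 [ 452. -222.] [ 497. -166.]
250 169 [ 445. -231.] [ 499. -164.]
260 137 [ 440. -233.] [ 499. -162.]
[... 528 characters left out ...]
10. -186.]
170 32 [ 493. -205.] [ 502. -187.]
180 10 [ 454. -203.] [ 499. -168.]
190 71 [ 427. -194.] [ 496. -166.]
200 82 [ 427. -198.] [ 497. -166.]
210 80 [ 428. -191.] [ 495. -166.]
220 89 [ 429. -191.] [ 495. -166.]
230 65 [ 432. -184.] [ 492. -165.]
240 12 [ 456. -171.] [ 481. -164.]
250 21 [ 457. -174.] [ 484. -164.]
260 33 [ 457. -189.] [ 497. -162.]
270 57 [ 459. -193.] [ 498. -162.]
280 113 [ 462. -192.] [ 497. -162.]
290 29 [ 466. -177.] [ 487. -164.]
310 108 [ 464. -187.] [ 496. -161.]
320 63 [ 469. -185.] [ 495. -164.]
t5.85 pos [ 465. -209.   23.] yaw 101.86 F [ 0. -0.  0.] M [ 0.  0. -0.] w -0.2 tilt [ 0. -0.]
tool shift [ 1. -0. -0.] turn -0.0007 | after turning [ 1. -0. -0.]
```

The gauge is untouched: the shut fingers are above the handle. The depth readings, now and at the start, suggest the fingertips end about 36 mm above the reported TCP. I'll lift and measure that.

```bash
python3 -m jog '0 0 -12 0;0 0 -12 0;0 0 -12 0;0 0 -12 0;0 0 -12 0;0 0 0 0;0 0 0 0;0 0 0 0'
python3 - <<'E'
from h import *
np.set_printoptions(precision=1,suppress=True,linewidth=200)
togo(464.5,-208.5,23.3,101.9)
D=np.stack([ctrl.read_camera("scene")[1] for _ in range(5)]);D[D==0]=np.nan;d=np.nanmedian(D,0);np.save('pics/f.npy',d)
j=ctrl.read_camera("scene")[0];cv2.imwrite('pics/f.png',np.clip(cv2.resize(j[90:230,150:310],None,fx=5,fy=4.2,interpolation=cv2.INTER_CUBIC)*1.8,0,255).astype(np.uint8))
m=ctrl.camera_model("scene");K,R,t=[np.array(m[k],float) for k in("mtx","R","t")]
v,u=np.mgrid[:480,:640]; q=np.stack([(u-K[0,2])/K[0,0],(v-K[1,2])/K[1,1],np.ones_like(d)],-1)*d[...,None]
W=((q-t.ravel())@R).reshape(-1,3)
P=W[(np.hypot(W[:,0]-465,W[:,1]+209)<40)&(W[:,2]>58)]
for z in range(58,200,6):
    s=P[(P[:,2]>=z)&(P[:,2]<z+6)]
    if len(s):print(z,len(s),s.min(0)[:2],s.max(0)[:2],np.median(s,0)[:2])
print(w2px("scene",ctrl.read_state()["tool_pos"]))
E
```

```text
t: 6.65
tool_pos: [463.9, -208.6, 90.8]
eef_rot: [1.957, 2.411, 0.003]
force: [-0.2, 0.4, 0.3]
grip_width: 0.4
t6.65 pos [ 463.9 -208.6   90.8] yaw 101.85 F [-0.2  0.4  0.3] M [ 0.   0.1 -0. ] w 0.4 tilt [ 0. -0.]
tool shift [ 1.8 -1.  67.5] turn -0.0008 | after turning [ 1.8 -1.  67.5]
124 1 [ 467.  -198.5] [ 467.  -198.5] [ 467.  -198.5]
130 14 [ 458.  -216.2] [ 474.5 -195.4] [ 467.2 -197.1]
136 25 [ 453.  -214.9] [ 477.6 -194.4] [ 471.2 -198.5]
142 23 [ 460.1 -215.4] [ 475.9 -194.7] [ 473.4 -198.1]
148 25 [ 455.  -209.9] [ 476.8 -194.4] [ 472.8 -198.3]
154 13 [ 453.4 -209.4] [ 476.  -194.6] [ 465.7 -196.9]
160 2 [ 453.8 -197.1] [ 456.9 -195.8] [ 455.4 -196.5]
166 8 [ 446.3 -196.7] [ 471.4 -191.2] [ 465.4 -192.9]
172 31 [ 425.9 -210.4] [ 493. -188.] [ 467.1 -194.8]
178 27 [ 434.7 -209.1] [ 499. -187.] [ 473.9 -195.1]
184 10 [ 472.4 -194.6] [ 497.2 -185.9] [ 473.9 -190.1]
190 36 [ 426.2 -205.2] [ 496.7 -185.6] [ 474.1 -191.9]
196 29 [ 445.1 -204.9] [ 496.4 -185.5] [ 472.6 -191.1]
[220.5 179.9]
```

View pics/f.png

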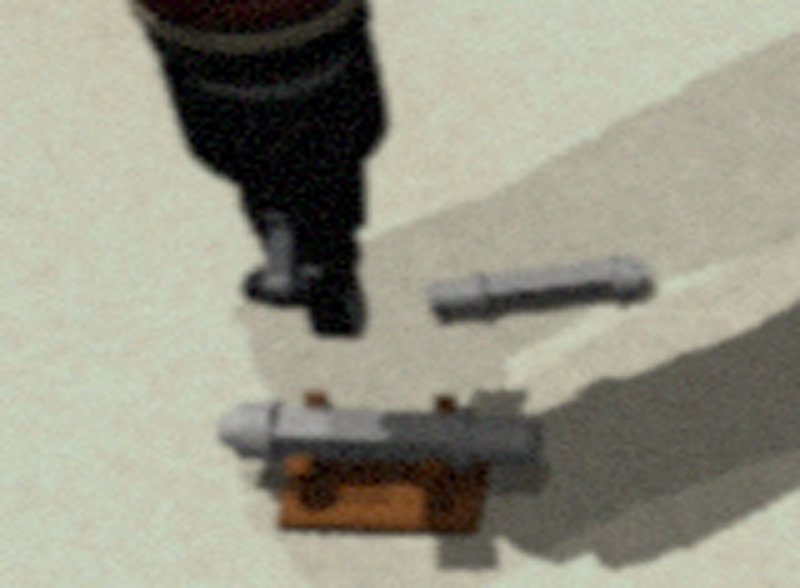

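The picture shows the fingers shut, with their tip at about (337,335) in the crop, well above the handle (about (400,430)). The gauge lies in the cradle unmoved. Depth puts the tip at z≈131 where the reported TCP is 90.8, so the tips are about 40 mm behind the reported TCP. The grasp therefore needs a reported z near -16.

```bash
python3 -m jog '1 0 12 0;1 0 12 0;1 0 12 0;0 0 12 0;0 0 12 0;0 0 0 0;0 0 0 0' 0
python3 -c "
from h import *
togo(464.5,-208.5,-16,101.9)"
```

```text
t: 7.65
tool_pos: [463.3, -205.3, 22.4]
eef_rot: [1.96, 2.415, 0.003]
force: [0.4, -0.5, 0.4]
grip_width: 85.3
t7.65 pos [ 463.32 -205.27   22.37] yaw 101.86 F [ 0.4 -0.5  0.4] M [ 0.01  0.03 -0.  ] w 85.3 tilt [ 0.0259 -0.0186]
tool shift [-2.5  -0.34 38.45] turn -0.0006 | after turning [-2.5  -0.34 38.45]
```

```bash
python3 -m jog '-1 0 8 0;-1 0 8 0;0 0 8 0;0 0 7 0;0 0 4 0;0 0 0 0;0 0 0 0' 
python3 -c "
from h import *
togo(464.5,-208.5,-16,101.9)"
```

```text
t: 8.35
tool_pos: [465.3, -208.7, -14.8]
eef_rot: [1.959, 2.413, 0.003]
force: [0.9, 0.1, -0.8]
grip_width: 85.5
t8.35 pos [ 465.35 -208.71  -14.81] yaw 101.85 F [ 0.9  0.1 -0.8] M [0.02 0.07 0.  ] w 85.5 tilt [ 0.027  -0.0195]
tool shift [ 0.41 -0.81  1.17] turn -0.0008 | after turning [ 0.41 -0.81  1.17]
```

```bash
python3 -m jog '0 -0.5 1.5 0;0 0 0 0;0 0 0 0;0 0 0 0;0 0 0 0;0 0 0 0;0 0 0 0;0 0 0 0' 1
python3 -c "
from h import *
togo(464.5,-208.5,-16,101.9)"
```

```text
t: 9.15
tool_pos: [465.6, -209.4, -15.2]
eef_rot: [1.958, 2.412, 0.003]
force: [-0.6, -0.2, -0.4]
grip_width: 19.3
t9.15 pos [ 465.58 -209.39  -15.17] yaw 101.86 F [-0.6 -0.2 -0.4] M [-0.02  0.07 -0.04] w 19.3 tilt [ 0.0284 -0.0207]
tool shift [ 1.11 -0.89  0.78] turn -0.0008 | after turning [ 1.11 -0.89  0.78]
```

Gripped (19.3 mm). Lifting.

```bash
python3 -m jog '0 0 -6 0;0 0 -10 0;0 0 -10 0;0 0 -10 0;0 0 -8 0;0 0 0 0;0 0 0 0' 
python3 -c "
from h import *
togo(503.8,69.5,27.3,84.85)"
```

```text
t: 9.85
tool_pos: [464.0, -208.2, 33.0]
eef_rot: [1.958, 2.412, 0.003]
force: [0.2, 0.4, -1.7]
grip_width: 19.1
t9.85 pos [ 463.98 -208.17   33.01] yaw 101.86 F [ 0.2  0.4 -1.7] M [0.01 0.04 0.04] w 19.1 tilt [ 0.0282 -0.0205]
tool shift [263.62  96.03   1.15] turn 0.2969 | after turning [280.17  14.77  -1.18]
```

```bash
python3 -m jog '20 7 0 0;20 7 0 0;20 7 0 0;20 7 0 0;20 7 0 0;20 7 0 0;20 7 0 0;20 7 0 0;20 7 0 0;20 7 0 0;0 0 0 0;0 0 0 0' 
python3 -c "
from h import *
togo(503.8,69.5,27.3,84.85)"
```

```text
t: 11.05
tool_pos: [489.5, 10.3, 24.4]
eef_rot: [1.963, 2.415, -0.0]
force: [0.1, -0.3, -2.7]
grip_width: 19.1
t11.05 pos [489.47  10.35  24.45] yaw 101.77 F [ 0.1 -0.3 -2.7] M [0.07 0.05 0.  ] w 19.1 tilt [ 0.0227 -0.0186]
tool shift [54.91 26.16 -3.63] turn 0.2953 | after turning [60.12  9.03 -4.06]
```

```bash
python3 -m jog '8 0 -1 0.05;8 0 -1 0.05;8 0 -1 0.05;8 0 0 0.05;8 0 0 0.05;0 0 0 0.045;0 0 0 0;0 0 0 0' 
python3 -c "
from h import *
togo(503.8,69.5,27.3,84.85)"
```

```text
t: 11.85
tool_pos: [484.2, 45.9, 25.0]
eef_rot: [2.315, 2.082, 0.003]
force: [-1.0, 0.8, -3.8]
grip_width: 19.5
t11.85 pos [484.24  45.94  24.95] yaw 83.91 F [-1.   0.8 -3.8] M [-0.    0.03 -0.02] w 19.5 tilt [ 0.02   -0.0197]
tool shift [25.46 17.   -2.42] turn -0.0165 | after turning [25.17 17.42 -2.4 ]
```

```bash
python3 -m jog '7 8 -1 -0.008;7 8 -1 -0.008;3 1 0 0;0 0 0 0;0 0 0 0'
cat > meas.py <<'E'
from h import *
np.set_printoptions(precision=2,suppress=True,linewidth=170)
import sys
# gauge plug measured with the top camera: crest of the cylinder
def plug(y0,y1,n=8,zlo=88,zhi=103,x0=485,x1=535):
    D=np.stack([ctrl.read_camera("top")[1] for _ in range(n)]);D[D==0]=np.nan;d=np.nanmedian(D,0)
    m=ctrl.camera_model("top");K,R,t=[np.array(m[k],float) for k in("mtx","R","t")]
    v,u=np.mgrid[:480,:640]; q=np.stack([(u-K[0,2])/K[0,0],(v-K[1,2])/K[1,1],np.ones_like(d)],-1)*d[...,None]
    W=((q-t.ravel())@R).reshape(-1,3)
    return W[(W[:,1]>y0)&(W[:,1]<y1)&(W[:,0]>x0)&(W[:,0]<x1)&(W[:,2]>70)&(W[:,2]<125)]
E
python3 - <<'E'
from meas import *
togo(503.8,69.5,27.3,84.85)
P=plug(60,165)
for y in range(70,166,4):
    s=P[(P[:,1]>=y)&(P[:,1]<y+4)&(P[:,2]>75)]
    if len(s)>3:print(y,len(s),"x",s[:,0].min(),s[:,0].max(),"zmax",np.sort(s[:,2])[-5:])
np.save("pics/plug.npy",P)
E
```

```text
t: 12.35
tool_pos: [503.3, 60.3, 26.7]
eef_rot: [2.296, 2.103, 0.001]
force: [-0.1, -0.7, -2.5]
grip_width: 19.3
t12.35 pos [503.34  60.26  26.72] yaw 84.95 F [-0.1 -0.7 -2.5] M [0.06 0.01 0.02] w 19.3 tilt [ 0.02 -0.02]
tool shift [ 9.23 -0.34 -0.76] turn 0.0018 | after turning [ 9.23 -0.36 -0.76]
```

Run:
```python
from h import *
i=ctrl.read_camera('top')[0];j,e=ctrl.read_camera('scene');np.save('pics/g.npy',e)
print(w2px('top',[511,140,85]),w2px('scene',[511,140,85]))
a=cv2.resize(i[170:320,180:330],None,fx=2.66,fy=2.66,interpolation=cv2.INTER_CUBIC)
b=cv2.resize(j[170:300,290:390],None,fx=4,fy=4,interpolation=cv2.INTER_CUBIC)[:399*10]
H=max(a.shape[0],b.shape[0]);o=np.zeros((H,a.shape[1]+b.shape[1],3),np.uint8);o[:a.shape[0],:a.shape[1]]=a;o[:b.shape[0],a.shape[1]:]=b
cv2.imwrite('pics/g.png',np.clip(o*1.8,0,255).astype(np.uint8))
```

```text
[249.60363942 255.11020469] [377.63368629 234.7391002 ]
```

View pics/g.png

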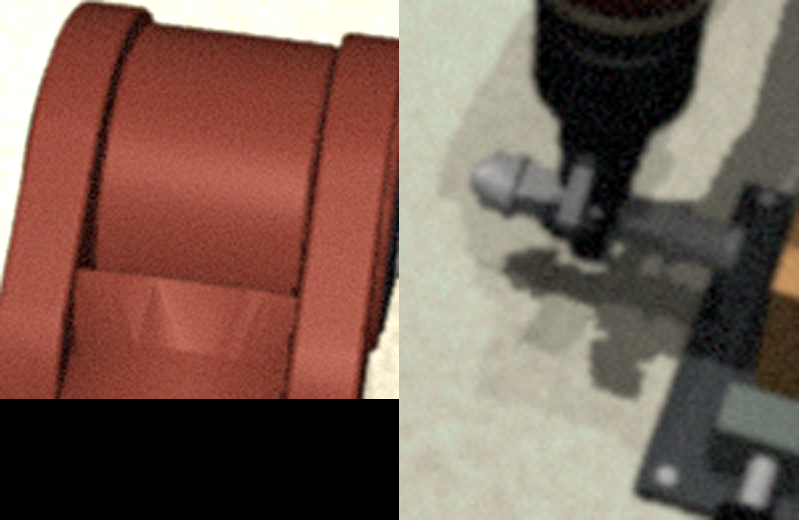

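The top view is blocked by the arm. The scene view shows the gauge held level by mid-handle, with the go tip at about (375,230) in the full image, short of the post. I'll fit the plug from the scene depth.

```bash
cat > fit.py <<'E'
from h import *
from scipy.optimize import least_squares
np.set_printoptions(precision=2,suppress=True,linewidth=170)
def scene(n=8):
    D=np.stack([ctrl.read_camera("scene")[1] for _ in range(n)]);D[D==0]=np.nan;d=np.nanmedian(D,0)
    m=ctrl.camera_model("scene");K,R,t=[np.array(m[k],float) for k in("mtx","R","t")]
    v,u=np.mgrid[:480,:640]; q=np.stack([(u-K[0,2])/K[0,0],(v-K[1,2])/K[1,1],np.ones_like(d)],-1)*d[...,None]
    W=((q-t.ravel())@R).reshape(-1,3);return W[~np.isnan(W[:,0])]
def plugfit(W,c,yawdeg,a0,a1,r,zc=84):
    a=np.array([np.cos(np.radians(yawdeg)),np.sin(np.radians(yawdeg))]);e=np.array([a[1],-a[0]])
    s=(W[:,:2]-c)@a;l=(W[:,:2]-c)@e
    k=(s>a0)&(s<a1)&(abs(l)<r+4)&(abs(W[:,2]-zc)<r+4);s,l,z=s[k],l[k],W[k,2]
    f=least_squares(lambda p:np.hypot(l-p[0]-p[2]*(s-a0),z-p[1]-p[3]*(s-a0))-r,[0,zc,0,0],loss='soft_l1',f_scale=.7)
    print("n",k.sum(),"lat %.2f z %.2f dlat %.3f dz %.3f cost %.2f"%(*f.x,f.cost),"s range",s.min(),s.max());return f.x
E
python3 - <<'E'
from fit import *
W=scene();np.save("pics/sW.npy",W)
c=np.array([502.2,61.4])
plugfit(W,c,84.95,50,70,12)
a=np.array([np.cos(np.radians(84.95)),np.sin(np.radians(84.95))]);e=np.array([a[1],-a[0]])
q=W[(abs((W[:,:2]-c)@e)<14)&(W[:,2]>70)&(W[:,2]<110)];s=(q[:,:2]-c)@a
for k in range(-75,105,4):
    g=q[(s>=k)&(s<k+4)]
    if len(g):print(k,len(g),"zmax %.1f"%g[:,2].max(),end=" | ")
print()
T=W[(W[:,2]>129)&(W[:,2]<138)&(W[:,0]>455)&(W[:,0]<570)&(W[:,1]>140)&(W[:,1]<215)]
print("post top z",np.median(T[:,2]),cv2.minAreaRect(T[:,:2].astype(np.float32)))
print("table",np.median(W[(W[:,0]>400)&(W[:,0]<600)&(W[:,1]>-120)&(W[:,1]<0)][:,2]))
E
```

```text
n 124 lat -0.26 z 85.32 dlat 0.000 dz 0.025 cost 15.21 s range 50.000353669680024 69.99129136755144
-67 16 zmax 93.7 | -63 14 zmax 96.6 | -59 23 zmax 99.9 | -55 23 zmax 100.0 | -51 25 zmax 100.9 | -47 22 zmax 103.3 | -43 41 zmax 102.5 | -39 22 zmax 96.3 | -35 27 zmax 95.8 | -31 23 zmax 96.4 | -27 16 zmax 96.5 | -23 4 zmax 95.7 | -19 2 zmax 94.8 | -3 1 zmax 95.9 | 9 9 zmax 96.4 | 13 28 zmax 95.9 | 17 27 zmax 96.4 | 21 26 zmax 97.0 | 25 29 zmax 96.3 | 29 26 zmax 96.7 | 33 26 zmax 96.4 | 37 18 zmax 103.1 | 41 30 zmax 102.8 | 45 25 zmax 98.3 | 49 25 zmax 98.0 | 53 24 zmax 98.4 | 57 25 zmax 97.9 | 61 25 zmax 98.9 | 65 24 zmax 98.1 | 69 34 zmax 98.8 | 
post top z 133.53539360121468 ((512.7520141601562, 175.9738006591797), (36.008113861083984, 90.87696838378906), 84.80736541748047)
table 1.348029344830623
```

Plug lateral agrees with the robot estimate to 0.3 mm, and its height is within 1 mm of the bore. I'll approach with a small lateral correction.

```bash
python3 -m jog '5 0.5 -0.1 0;5 0.4 -0.1 0;4 0 -0.1 0;0 0 0 0;0 0 0 0'
python3 - <<'E'
from fit import *
togo(505.2,78.0,27.2,84.85)
s=ctrl.read_state();M=Ro.from_rotvec(s["eef_rot"]).as_matrix()
c=(s["tool_pos"]-M[:,2]*57)[:2];yaw=np.degrees(np.arctan2(M[1,0],M[0,0]));print("c",c,"axis x at y159 %.2f"%(c[0]+(159-c[1])/np.tan(np.radians(yaw))),"tip y %.1f"%(c[1]+75*np.sin(np.radians(yaw))),"zc %.1f"%(s["tool_pos"][2]+57.2))
plugfit(scene(6),c,yaw,48,72,12)
E
```

```text
t: 13.75
tool_pos: [505.9, 75.8, 26.9]
eef_rot: [2.296, 2.103, 0.001]
force: [1.7, 0.6, -2.6]
grip_width: 19.4
t13.75 pos [505.86  75.8   26.87] yaw 84.96 F [ 1.7  0.6 -2.6] M [0.01 0.06 0.03] w 19.4 tilt [ 0.02 -0.02]
tool shift [ 2.13 -0.84 -0.38] turn 0.0019 | after turning [ 2.12 -0.84 -0.38]
c [504.75  76.93] axis x at y159 511.99 tip y 151.6 zc 84.1
n 151 lat -0.64 z 85.47 dlat 0.012 dz 0.010 cost 22.28 s range 48.22846397516672 71.90798982294073
```

```bash
for k in 1; do python3 -m jog '2 0 0 0;2 0 0 0;1.5 0 0 0;0 0 0 0'; done; python3 -m jog '1 0 0 0;0 0 0 0'|egrep 'pos|force'; python3 -m jog '1 0 0 0;0 0 0 0'|egrep 'pos|force'
```

```text
t: 14.45
tool_pos: [506.5, 81.2, 26.9]
eef_rot: [2.297, 2.102, 0.002]
force: [-0.2, 1.0, -2.7]
grip_width: 19.1
tool_pos: [506.5, 82.4, 26.8]
force: [-0.8, -0.1, -2.6]
tool_pos: [506.6, 83.4, 26.8]
force: [-0.7, 0.8, -2.7]
```

```bash
f(){ egrep 'pos|force'|tr '\n' ' ';echo; }; python3 -m jog '1 0 0 0;0 0 0 0'|f; python3 -m jog '1 0 0 0;0 0 0 0'|f; python3 -m jog '0.7 0 0 0;0 0 0 0'|f
```

```text
tool_pos: [506.7, 84.5, 26.8] force: [0.5, -0.3, -2.6] 
tool_pos: [506.8, 85.6, 26.7] force: [-0.4, -0.3, -2.4] 
tool_pos: [506.9, 86.3, 26.7] force: [0.7, 0.1, -3.3]
```

```bash
f(){ egrep 'pos|force'|tr '\n' ' ';echo; }; python3 -m jog '1 0 0 0;0 0 0 0'|f; python3 -m jog '1 0 0 0;0 0 0 0'|f; python3 -m jog '1 0 0 0;0 0 0 0'|f;python3 -m jog '1 0 0 0;0 0 0 0'|f
```

```text
tool_pos: [507.0, 87.4, 26.7] force: [-0.3, -0.9, -3.8] 
tool_pos: [507.1, 88.5, 26.7] force: [0.3, -0.5, -3.1] 
tool_pos: [507.2, 89.6, 26.7] force: [0.4, 0.0, -4.2] 
tool_pos: [507.3, 90.7, 26.7] force: [-0.7, 0.1, -3.1]
```

```bash
f(){ egrep 'pos|force'|tr '\n' ' ';echo; }; python3 -m jog '1.5 0 0 0;1.5 0 0 0;0 0 0 0'|f; python3 -m jog '1.5 0 0 0;1.5 0 0 0;0 0 0 0'|f; python3 -m jog '1.5 0 0 0;1.5 0 0 0;0 0 0 0'|f
```

```text
tool_pos: [507.6, 93.9, 26.6] force: [0.3, 0.5, -2.7] 
tool_pos: [507.8, 97.2, 26.5] force: [-0.0, -0.4, -2.7] 
tool_pos: [508.1, 100.5, 26.5] force: [0.7, 0.7, -2.8]
```

```bash
python3 -c "
from h import *
togo(509.4,113.3,26.8,84.85)"
```

```text
t17.15 pos [508.14 100.52  26.47] yaw 84.9 F [ 0.7  0.7 -2.8] M [-0.    0.05  0.02] w 19.1 tilt [ 0.0195 -0.0198]
tool shift [12.83  0.13 -0.56] turn 0.0009 | after turning [12.83  0.12 -0.56]
```

```bash
f(){ egrep 'pos|force'|tr '\n' ' ';echo; }; python3 -m jog '1.5 0 -0.2 0;1.5 0 0 0;0 0 0 0'|f; python3 -m jog '1.5 0 -0.1 0;1.5 0 0 0;0 0 0 0'|f; python3 -m jog '1.5 0 0 0;0 0 0 0'|f;python3 -m jog '1 0 0 0;0 0 0 0'|f
```

```text
tool_pos: [508.4, 103.8, 26.6] force: [-1.4, -0.1, -2.8] 
tool_pos: [508.7, 107.0, 26.7] force: [0.4, -0.3, -2.7] 
tool_pos: [508.9, 108.7, 26.6] force: [-0.4, 0.6, -2.4] 
tool_pos: [508.9, 109.7, 26.6] force: [-0.5, -0.6, -3.9]
```

```bash
f(){ egrep 'pos|force'|tr '\n' ' ';echo; }; python3 -m jog '1 0 0 0;0 0 0 0'|f; python3 -m jog '1 0 0 0;0 0 0 0'|f; python3 -m jog '0.7 0 0 0;0 0 0 0'|f;python3 -m jog '0.5 0 0 0;0 0 0 0'|f
```

```text
tool_pos: [509.1, 110.8, 26.6] force: [0.3, 0.5, -3.5] 
tool_pos: [509.2, 111.9, 26.6] force: [0.1, -0.3, -2.8] 
tool_pos: [509.2, 112.6, 26.6] force: [0.5, 0.6, -2.3] 
tool_pos: [509.3, 113.1, 26.6] force: [-0.3, 0.4, -3.4]
```

```bash
f(){ egrep 'pos|force'|tr '\n' ' ';echo; }; for i in 1; do python3 -m jog '0.5 0 0 0;0 0 0 0'|f; python3 -m jog '0.5 0 0 0;0 0 0 0'|f; python3 -m jog '0.5 0 0 0;0 0 0 0'|f;python3 -m jog '0.5 0 0 0;0 0 0 0'|f; done
```

```text
tool_pos: [509.3, 113.7, 26.6] force: [0.4, -0.3, -2.6] 
tool_pos: [509.4, 114.1, 26.6] force: [-0.3, -1.0, -2.5] 
tool_pos: [509.4, 114.0, 26.6] force: [-1.3, -0.8, -2.5] 
tool_pos: [509.3, 114.0, 26.6] force: [-0.9, -1.4, -3.0]
```

```bash
f(){ egrep 'pos|force'|tr '\n' ' ';echo; }; python3 -m jog '0.7 0 0 0'|f; python3 -m jog '1.2 0 0 0'|f; python3 -m jog '1.6 0 0 0'|f; python3 -m jog '2 0 0 0'|f
```

```text
tool_pos: [509.3, 114.1, 26.7] force: [-1.3, -8.3, -0.9] 
tool_pos: [509.4, 114.1, 26.8] force: [-3.3, -11.8, 0.6] 
tool_pos: [509.4, 114.0, 27.0] force: [-4.3, -13.8, 0.7] 
tool_pos: [509.3, 113.8, 27.0] force: [-4.7, -16.7, 1.3]
```

Collar seated: forward travel stops at y≈114.1, where 113.3 was predicted, and about 14–17 N builds up. Drawing out.

```bash
f(){ egrep 'pos|force'|tr '\n' ' ';echo; }; python3 -m jog '-1 0 0 0;-2 0 0 0;-2 0 0 0;0 0 0 0'|f; python3 -m jog '-2 0 0 0;-2 0 0 0;-2 0 0 0;-2 0 0 0;-2 0 0 0;-2 0 0 0;0 0 0 0'|f;
python3 -m jog '-3 0 0 0;-3 0 0 0;-3 0 0 0;-3 0 0 0;-3 0 0 0;-3 0 0 0;-3 0 0 0;-3 0 0 0;-3 0 0 0;0 0 0 0;0 0 0 0'|f
python3 -c "
from h import *
togo(506.5,78,27.5,84.85)"
```

```text
tool_pos: [508.9, 109.3, 27.1] force: [0.6, 0.6, -3.1] 
tool_pos: [507.8, 96.7, 27.5] force: [-0.7, 0.4, -4.0] 
tool_pos: [505.0, 67.2, 28.4] force: [0.2, -0.1, -3.1] 
t22.35 pos [505.02  67.15  28.41] yaw 84.67 F [ 0.2 -0.1 -3.1] M [ 0.06  0.02 -0.05] w 19.5 tilt [ 0.0177 -0.0319]
tool shift [10.96  0.46  0.59] turn -0.0031 | after turning [10.96  0.49  0.59]
```

```bash
f(){ egrep 'pos|force'|tr '\n' ' ';echo; }; python3 -m jog '-1 0 -10 0;0 0 -10 0;0 0 -10 0;0 0 -10 0;0 0 -10 0;0 0 -10 0;0 0 -10 0;0 0 -10 0;0 0 -8 0;0 0 0 0;0 0 0 0'|f
python3 -c "
from h import *
togo(522.3,274.8,125,84.85)"
```

```text
tool_pos: [504.2, 69.5, 126.4] force: [-1.0, -0.5, -2.6] 
t23.45 pos [504.2   69.51 126.4 ] yaw 84.71 F [-1.  -0.5 -2.6] M [ 0.01 -0.    0.02] w 19.0 tilt [ 0.0208 -0.0321]
tool shift [206.03  -0.79  -4.82] turn -0.0025 | after turning [206.03  -0.29  -4.81]
```

```bash
f(){ egrep 'pos|force'|tr '\n' ' ';echo; }; python3 -m jog '8 0 -0.3 0;12 0 -0.3 0;12 0 -0.3 0;12 0 -0.3 0;12 0 -0.3 0;12 0 -0.3 0;12 0 -0.3 0;12 0 -0.3 0;12 0 -0.3 0;12 0 -0.3 0;12 0 -0.3 0;12 0 -0.3 0'|f
python3 -m jog '12 0 -0.3 0;12 0 -0.3 0;12 0 -0.3 0;12 0 -0.3 0;8 0 -0.2 0;6 0 0 0;0 0 0 0;0 0 0 0'|f
python3 -c "
from h import *
togo(522.3,274.8,125,84.85)"
```

```text
tool_pos: [516.7, 221.7, 123.4] force: [0.9, -0.1, -2.7] 
tool_pos: [522.7, 290.6, 122.5] force: [0.0, 0.4, -2.4] 
t25.45 pos [522.68 290.58 122.47] yaw 84.81 F [ 0.   0.4 -2.4] M [-0.02  0.07 -0.02] w 19.5 tilt [ 0.0171 -0.0319]
tool shift [-15.82   1.09  -2.03] turn -0.0007 | after turning [-15.82   1.08  -2.03]
```

```bash
f(){ egrep 'pos|force'|tr '\n' ' ';echo; }; python3 -m jog '0 0 8 0;0 0 10 0;0 0 10 0;0 0 10 0;0 0 10 0;0 0 10 0;0 0 10 0;0 0 10 0;0 0 6 0;0 0 3 0;0 0 0 0;0 0 0 0'|f
python3 - <<'E'
from fit import *
togo(522.3,274.8,27,84.85)
s=ctrl.read_state();M=Ro.from_rotvec(s["eef_rot"]).as_matrix()
c=(s["tool_pos"]-M[:,2]*57)[:2];yaw=np.degrees(np.arctan2(M[1,0],M[0,0]));print("c",c,"axis x at y195 %.2f (bore 515.1)"%(c[0]+(195-c[1])/np.tan(np.radians(yaw))),"nose tip y %.1f"%(c[1]-65*np.sin(np.radians(yaw))),"zc %.1f"%(s["tool_pos"][2]+57.2))
W=scene(6)
plugfit(W,c,yaw,48,72,12);plugfit(W,c,yaw,-56,-46,15);plugfit(W,c,yaw,-64,-58,9)
E
```

```text
tool_pos: [523.3, 285.6, 26.1] force: [-0.1, 0.1, -2.7] 
t26.65 pos [523.29 285.58  26.12] yaw 84.7 F [-0.1  0.1 -2.7] M [0.05 0.09 0.07] w 19.1 tilt [ 0.01 -0.03]
tool shift [-10.85   0.02  -0.54] turn -0.0026 | after turning [-10.85  -0.01  -0.54]
c [522.46 287.46] axis x at y195 513.88 (bore 515.1) nose tip y 222.7 zc 83.3
n 167 lat -0.61 z 84.18 dlat 0.018 dz -0.007 cost 20.87 s range 48.191676386704934 71.88677128947532
n 85 lat -0.89 z 84.67 dlat 0.103 dz 0.040 cost 18.01 s range -55.995865162745744 -46.01597393923764
n 28 lat -0.81 z 84.90 dlat 0.289 dz 0.031 cost 12.41 s range -63.796675881565804 -58.32177568841685
```

```bash
f(){ egrep 'pos|force'|tr '\n' ' ';echo; }; python3 -m jog '-4 0.7 -0.2 0;-4 0.7 0 0;-4 0 0 0;-4 0 0 0;-3 0 0 0;0 0 0 0;0 0 0 0'|f
python3 - <<'E'
from fit import *
togo(522.3,274.8,27,84.85)
s=ctrl.read_state();M=Ro.from_rotvec(s["eef_rot"]).as_matrix()
c=(s["tool_pos"]-M[:,2]*57)[:2];yaw=np.degrees(np.arctan2(M[1,0],M[0,0]));print("c",c,"axis x at y195 %.2f (bore 515.2)"%(c[0]+(195-c[1])/np.tan(np.radians(yaw))),"nose tip y %.1f"%(c[1]-65*np.sin(np.radians(yaw))),"zc %.1f"%(s["tool_pos"][2]+57.2))
E
```

```text
tool_pos: [523.2, 264.4, 27.5] force: [-0.1, -0.4, -4.0] 
t27.65 pos [523.25 264.4   27.54] yaw 84.66 F [-0.1 -0.4 -4. ] M [ 0.1   0.05 -0.01] w 19.4 tilt [ 0.02 -0.03]
tool shift [10.28 -1.91  0.18] turn -0.0033 | after turning [10.28 -1.88  0.18]
c [522.36 266.28] axis x at y195 515.70 (bore 515.2) nose tip y 201.6 zc 84.7
```

```bash
f(){ egrep 'pos|force'|tr '\n' ' ';echo; }; python3 -m jog '-2 -0.3 0 0;-2 0 0 0;0 0 0 0'|f;python3 -m jog '-1 0 0 0;-1 0 0 0;0 0 0 0'|f; python3 -m jog '-1 0 0 0;0 0 0 0'|f; python3 -m jog '-1 0 0 0;0 0 0 0'|f; python3 -m jog '-1 0 0.2 0;0 0 0 0'|f
```

```text
tool_pos: [522.5, 260.3, 27.6] force: [-0.2, -0.1, -3.0] 
tool_pos: [522.2, 258.3, 27.7] force: [0.4, 0.0, -3.2] 
tool_pos: [522.1, 257.2, 27.7] force: [-0.4, 0.3, -1.8] 
tool_pos: [522.0, 256.2, 27.7] force: [-0.0, 0.2, -2.6] 
tool_pos: [522.0, 255.1, 27.6] force: [0.5, 1.1, -2.7]
```

```bash
f(){ egrep 'pos|force'|tr '\n' ' ';echo; }; python3 -m jog '-1 0 0.2 0;-1 0 0 0;0 0 0 0'|f;python3 -m jog '-1 0 0.1 0;0 0 0 0'|f; python3 -m jog '-0.7 0 0 0;0 0 0 0'|f; python3 -m jog '-0.7 0 0 0;0 0 0 0'|f; python3 -m jog '-0.5 0 0 0;0 0 0 0'|f
```

```text
tool_pos: [521.7, 252.9, 27.4] force: [0.9, 0.7, -2.2] 
tool_pos: [521.6, 251.8, 27.3] force: [-0.2, 0.0, -3.6] 
tool_pos: [521.6, 251.0, 27.4] force: [-0.3, -0.1, -2.5] 
tool_pos: [521.5, 251.0, 27.5] force: [-0.9, 0.5, -3.3] 
tool_pos: [521.5, 251.1, 27.6] force: [0.5, 1.7, -3.3]
```

```bash
f(){ egrep 'pos|force'|tr '\n' ' ';echo; }; python3 -m jog '-0.9 0 0 0'|f; python3 -m jog '-1 0 0 0'|f; python3 -m jog '-1.1 0 0 0;-1.1 0 0 0'|f;python3 -m jog '-1.1 0 0 0;-1.1 0 0 0'|f
```

```text
tool_pos: [521.5, 250.9, 27.7] force: [-0.5, 8.6, -3.5] 
tool_pos: [521.4, 251.0, 27.9] force: [0.9, 7.8, -4.6] 
tool_pos: [521.4, 251.3, 28.1] force: [0.9, 8.8, -4.1] 
tool_pos: [521.3, 251.6, 28.4] force: [0.2, 8.6, -4.4]
```

```bash
f(){ egrep 'pos|force'|tr '\n' ' ';echo; }; python3 -m jog '-1.2 0 0.2 0;-1.2 0 0.2 0'|f;python3 -m jog '-1.2 0 0.2 0;-1.2 0 0.2 0'|f;python3 -m jog '-1.2 0 0.2 0;-1.2 0 0.2 0;-1.2 0 0.2 0'|f;python3 -m jog '-1.2 0 0.2 0;-1.2 0 0.2 0;-1.2 0 0.2 0'|f
python3 - <<'E'
from fit import *
togo(522.3,274.8,27,84.85)
E
```

```text
tool_pos: [521.4, 252.0, 28.5] force: [0.1, 9.6, -2.4] 
tool_pos: [521.4, 252.3, 28.8] force: [-0.6, 8.7, -2.5] 
tool_pos: [521.3, 252.9, 29.3] force: [-0.5, 9.1, -1.3] 
tool_pos: [521.2, 253.4, 29.8] force: [-1.4, 9.0, -1.7] 
t31.55 pos [521.24 253.43  29.76] yaw 85.55 F [-1.4  9.  -1.7] M [ 1.68  0.09 -0.07] w 19.2 tilt [0.02 0.01]
tool shift [21.36 -0.66  3.  ] turn 0.0122 | after turning [21.35 -0.93  2.99]
```

About 9 N was held for over a second, but the tool tilted slightly under the contact moment. I'll check the gauge's pitch.

```bash
python3 -m jog '0.5 0 0 0;0 0 0 0'|egrep 'pos|force'
python3 - <<'E'
from fit import *
togo(522.3,274.8,27,84.85)
s=ctrl.read_state();M=Ro.from_rotvec(s["eef_rot"]).as_matrix()
c=(s["tool_pos"]-M[:,2]*57)[:2];yaw=np.degrees(np.arctan2(M[1,0],M[0,0]));print("tilt",M[:2,2].round(4),c,yaw)
W=scene(8)
a=plugfit(W,c,yaw,48,72,12);b=plugfit(W,c,yaw,-56,-46,15)
w=W
e=np.array([np.sin(np.radians(yaw)),-np.cos(np.radians(yaw))]);ax=np.array([e[1]*-1,e[0]]);ax=np.array([np.cos(np.radians(yaw)),np.sin(np.radians(yaw))])
S=(W[:,:2]-c)@ax;l=(W[:,:2]-c)@e
k=(abs(l)<6)&(W[:,2]>90)&(W[:,2]<99)&(((S>13)&(S<36))|((S<-15)&(S>-37)))
p=np.polyfit(S[k],W[k,2],1);print("handle top slope",p)
E
```

```text
tool_pos: [521.3, 253.8, 29.9]
force: [-0.4, 1.9, -3.3]
t31.75 pos [521.27 253.8   29.94] yaw 85.56 F [-0.4  1.9 -3.3] M [ 0.15  0.03 -0.  ] w 19.5 tilt [0.02 0.01]
tool shift [20.98 -0.67  3.16] turn 0.0124 | after turning [20.97 -0.93  3.15]
tilt [0.02 0.01] [519.95 253.26] 85.56145950848939
n 88 lat -0.41 z 89.40 dlat 0.004 dz 0.059 cost 11.81 s range 48.282795861942816 71.84405148508552
n 79 lat -0.83 z 86.05 dlat 0.070 dz 0.082 cost 14.31 s range -55.992941862231774 -46.12777426796647
handle top slope [ 0.02 98.07]
```

The no-go end was refused at land contact: contact at y 251, exactly 36.1 mm of post between the two contacts. It was held at 8–10 N. Withdrawing.

```bash
f(){ egrep 'pos|force'|tr '\n' ' ';echo; }; python3 -m jog '1 0 0 0;2 0 0 0;2 0 0 0;0 0 0 0'|f; python3 -m jog '2 0 0 0;3 0 0 0;4 0 0 0;5 0 0 0;5 0 0 0;5 0 0 0;3 0 0 0;0 0 0 0;0 0 0 0'|f
python3 -m jog '0 0 -8 0;0 0 -10 0;0 0 -10 0;0 0 -10 0;0 0 -10 0;0 0 -10 0;0 0 -10 0;0 0 -10 0;0 0 -8 0;0 0 -6 0;0 0 0 0;0 0 0 0'|f
python3 -c "
from h import *
togo(465.6,-209.4,125,101.86)"
```

```text
tool_pos: [521.7, 259.0, 29.8] force: [-1.0, 0.7, -3.2] 
tool_pos: [523.8, 289.0, 30.0] force: [-0.6, 0.0, -2.3] 
tool_pos: [522.5, 287.6, 132.4] force: [0.0, -0.3, -3.0] 
t34.65 pos [522.45 287.65 132.38] yaw 85.54 F [ 0.  -0.3 -3. ] M [-0.05  0.05 -0.  ] w 19.4 tilt [0.0256 0.0101]
tool shift [-500.02  -18.05    0.9 ] turn -0.2848 | after turning [-474.81 -157.79   -2.26]
```

```bash
f(){ egrep 'pos|force'|tr '\n' ' ';echo; }; python3 -m jog '-10 0 0 0;-20 0 0 0;-20 -1 0 0;-20 -1 0 0;-20 -1 0 0;-20 -1 0 0;-20 -1 0 0;-20 -1 0 0;-20 -1 0 0;-20 -1 0 0;-20 -1 0 0;-20 -1 0 0'|f
python3 -m jog '-20 -1 0 -0.03;-20 -1 0 -0.03;-20 -1 0 -0.03;-20 -1 0 -0.03;-20 -1 0 -0.03;-20 -1 0 -0.03;-20 -1 0 -0.03;-20 -1 0 -0.03;-20 -1 0 -0.03;-10 -1 0 -0.01;0 0 0 0;0 0 0 0'|f
python3 -c "
from h import *
togo(465.6,-209.4,105,101.86)"
```

```text
tool_pos: [487.4, 46.0, 121.9] force: [0.1, 0.0, -2.8] 
tool_pos: [479.0, -156.4, 113.7] force: [-0.9, 0.1, -2.6] 
t37.05 pos [ 478.97 -156.39  113.68] yaw 101.95 F [-0.9  0.1 -2.6] M [ 0.02  0.01 -0.01] w 19.3 tilt [0.0065 0.0097]
tool shift [-49.16 -24.12   8.08] turn 0.0016 | after turning [-49.2  -24.05   8.08]
```

```bash
f(){ egrep 'pos|force'|tr '\n' ' ';echo; }; python3 -m jog '-11 -5.5 1 0;-11 -5.5 1 0;-11 -5.5 1 0;-9 -4 1 0;-3 -1 1 0;0 0 0 0;0 0 0 0;0 0 0 0'|f
python3 -c "
from h import *
togo(464.4,-207.6,60,101.86)"
```

```text
tool_pos: [465.9, -207.3, 107.5] force: [0.2, -0.1, -3.3] 
t37.85 pos [ 465.9  -207.32  107.49] yaw 101.98 F [ 0.2 -0.1 -3.3] M [-0.01 -0.01 -0.01] w 19.5 tilt [0.0062 0.0103]
tool shift [-0.38 -1.91 47.48] turn 0.0021 | after turning [-0.38 -1.91 47.48]
```

Descending to about 30 mm above rest, then measuring the held gauge against the cradle.

```bash
f(){ egrep 'pos|force'|tr '\n' ' ';echo; }; python3 -m jog '0 -1 8 0;0 -0.6 10 0;0 0 10 0;0 0 10 0;0 0 10 0;0 0 10 0;0 0 10 0;0 0 6 0;0 0 3 0;0 0 0 0;0 0 0 0'|f
python3 - <<'E'
from fit import *
s=ctrl.read_state();M=Ro.from_rotvec(s["eef_rot"]).as_matrix()
c=(s["tool_pos"]-M[:,2]*57)[:2];yaw=np.degrees(np.arctan2(M[1,0],M[0,0]));zc=s["tool_pos"][2]+57.2;print("tilt",M[:2,2].round(4),"c",c,"(464.0,-208.2)",yaw,zc)
togo(464.4,-207.6,-5,101.86)
W=scene(8)
plugfit(W,c,yaw,48,72,12,zc);plugfit(W,c,yaw,-56,-46,15,zc)
a=np.array([np.cos(np.radians(yaw)),np.sin(np.radians(yaw))]);S=(W[:,:2]-c)@a;l=(W[:,:2]-c)@np.array([a[1],-a[0]])
k=(abs(l)<17)&(abs(W[:,2]-zc)<19);h=np.histogram(S[k],bins=np.arange(-80,90,4));print(h[0]);
k=(abs(l)<3)&(W[:,2]>zc-5)&(W[:,2]<zc+25)
for b in range(-70,80,4):
    g=W[k&(S>=b)&(S<b+4)]
    if len(g):print(b,"%.1f"%np.median(g[:,2]),end="|")
E
```

```text
tool_pos: [464.1, -205.0, 22.1] force: [-0.7, -1.0, -2.6] 
tilt [0.   0.01] c [ 463.84 -205.67] (464.0,-208.2) 102.07367775470632 79.29703568738606
t38.95 pos [ 464.09 -204.99   22.1 ] yaw 102.07 F [-0.7 -1.  -2.6] M [-0.03 -0.03 -0.04] w 19.4 tilt [0.   0.01]
tool shift [-2.9  -0.43 27.07] turn 0.0037 | after turning [-2.9  -0.42 27.07]
n 132 lat -0.26 z 82.22 dlat -0.009 dz 0.025 cost 16.45 s range 48.10788364825368 71.97872968568177
n 64 lat -1.05 z 78.32 dlat 0.076 dz 0.193 cost 13.68 s range -55.9477750589017 -46.13473358471574
[ 0  0  0  8 12 19 26 27 25 44 23 12  4  1  0  0  0  3  1  1  0  5 44 26 24 26 24 26 22 14 36 20 21 22 24 23 23 22 19  0  0  0]
-66 87.1|-62 90.4|-58 92.9|-54 93.9|-50 95.2|-46 95.6|-42 89.2|-38 89.8|-10 90.8|-6 91.0|6 91.1|10 91.8|14 91.6|18 91.6|22 91.9|26 91.9|30 92.0|34 91.4|38 99.0|42 96.9|46 93.8|50 94.1|54 94.2|58 94.9|62 94.6|66 94.6|70 88.3|
```

```bash
f(){ egrep 'pos|force'|tr '\n' ' ';echo; }; python3 -m jog '-1 0 6 0;-1 -0.4 6 0;-1 0 6 0;0 0 5 0;0 0 3 0;0 0 0 0;0 0 0 0;0 0 0 0'|f
python3 -m jog '0 0 1.5 0;0 0 0 0'|f;python3 -m jog '0 0 1 0;0 0 0 0'|f
python3 -c "
from h import *
togo(464.4,-207.6,-15.2,101.86)"
```

```text
tool_pos: [463.9, -207.6, -7.1] force: [0.8, 0.2, -2.7] 
tool_pos: [464.2, -207.7, -8.3] force: [0.5, 0.0, -3.1] 
tool_pos: [464.4, -207.9, -9.1] force: [-0.1, -0.0, -3.1] 
t40.55 pos [ 464.43 -207.88   -9.07] yaw 102.07 F [-0.1 -0.  -3.1] M [-0.04 -0.05 -0.  ] w 19.1 tilt [0.0045 0.0119]
tool shift [ 0.22 -0.01  6.13] turn 0.0037 | after turning [ 0.22 -0.01  6.13]
```

```bash
f(){ egrep 'pos|force'|tr '\n' ' ';echo; }; python3 -m jog '0 0 1.5 0;0 0 0 0'|f;python3 -m jog '0 0 1.5 0;0 0 0 0'|f;python3 -m jog '0 0 1 0;0 0 0 0'|f;python3 -m jog '0 0 1 0;0 0 0 0'|f;python3 -m jog '0 0 0.8 0'|f;python3 -m jog '0 0 0.8 0'|f
```

```text
tool_pos: [464.5, -207.9, -10.6] force: [0.5, 0.8, -3.4] 
tool_pos: [464.5, -207.8, -12.3] force: [-0.0, 0.1, -2.5] 
tool_pos: [464.4, -207.8, -13.4] force: [-0.5, -0.1, -3.0] 
tool_pos: [464.7, -208.0, -14.1] force: [-0.6, 0.2, -2.1] 
tool_pos: [464.8, -208.0, -14.4] force: [-3.2, 3.2, 8.8] 
tool_pos: [464.8, -208.0, -14.5] force: [-5.1, 3.6, 8.5]
```

```bash
f(){ egrep 'pos|force'|tr '\n' ' ';echo; }; python3 -m jog '0 0 1 0;0 0 1 0;0 0 1 0'|f;python3 -m jog '0 0 1 0;0 0 1 0;0 0 1 0'|f;python3 -m jog '0 0 1 0;0 0 1 0;0 0 1 0'|f
python3 -c "
from h import *
togo(464.4,-207.6,-15.2,101.86)
print(Ro.from_rotvec(ctrl.read_state()['eef_rot']).as_matrix()[:2,2].round(4))"
```

```text
tool_pos: [465.4, -208.4, -14.5] force: [-4.2, 3.1, 8.7] 
tool_pos: [466.0, -208.9, -14.6] force: [-4.2, 3.1, 9.6] 
tool_pos: [466.6, -209.2, -14.7] force: [-4.4, 2.9, 7.3] 
t42.45 pos [ 466.58 -209.23  -14.66] yaw 102.1 F [-4.4  2.9  7.3] M [ 0.38  0.75 -0.09] w 19.3 tilt [0.0075 0.0068]
tool shift [ 2.05 -1.8   0.53] turn 0.0041 | after turning [ 2.04 -1.81  0.53]
[0.0075 0.0068]
```

```bash
f(){ egrep 'pos|force'|tr '\n' ' ';echo; }; python3 -m jog '0.3 -0.4 1.2 0;0.3 -0.4 1.2 0;0.3 -0.4 1.2 0;0.3 -0.4 1.2 0'|f;python3 -m jog '0.3 -0.4 1.2 0;0.3 -0.4 1.2 0;0.3 -0.4 1.2 0;0.3 -0.4 1.2 0'|f;python3 -m jog '0.3 -0.4 1.2 0;0.3 -0.4 1.2 0;0.3 -0.4 1.2 0;0.3 -0.4 1.2 0'|f
python3 - <<'E'
from fit import *
togo(464.4,-207.6,-15.2,101.86)
s=ctrl.read_state();M=Ro.from_rotvec(s["eef_rot"]).as_matrix();print(M[:2,2].round(4))
c=np.array([464,-208.2]);zc=42;W=scene(8);yaw=101.9
a=np.array([np.cos(np.radians(yaw)),np.sin(np.radians(yaw))]);S=(W[:,:2]-c)@a;l=(W[:,:2]-c)@np.array([a[1],-a[0]])
k=(abs(l)<3)&(W[:,2]>zc-5)&(W[:,2]<zc+25)
for b in range(-70,80,4):
    g=W[k&(S>=b)&(S<b+4)]
    if len(g):print(b,"%.1f"%np.median(g[:,2]),end="|")
E
```

```text
tool_pos: [466.8, -209.4, -14.8] force: [-3.3, 3.1, 9.1] 
tool_pos: [466.9, -209.5, -14.9] force: [-3.1, 4.1, 8.5] 
tool_pos: [467.1, -209.7, -15.0] force: [-3.4, 3.6, 9.0] 
t43.65 pos [ 467.07 -209.68  -14.96] yaw 102.19 F [-3.4  3.6  9. ] M [ 0.41  0.66 -0.1 ] w 19.0 tilt [ 0.02 -0.  ]
tool shift [ 2.6  -2.17  0.19] turn 0.0057 | after turning [ 2.59 -2.18  0.19]
[ 0.02 -0.  ]
-70 50.4|-66 51.4|-62 57.1|-58 58.2|-54 57.4|-50 59.0|-46 58.8|-42 53.5|-38 53.3|-34 53.1|-6 54.5|6 53.5|10 53.4|14 54.1|18 54.0|22 53.9|26 54.4|30 54.5|34 57.5|38 59.2|42 55.5|46 56.0|50 55.5|54 56.0|58 56.5|62 56.4|66 56.3|70 52.3|
```

```bash
f(){ egrep 'pos|force|grip'|tr '\n' ' ';echo; }; python3 -m jog '0.3 -0.6 1.3 0;0.3 -0.6 1.3 0;0.3 -0.6 1.3 0;0.3 -0.6 1.3 0;0.3 -0.6 1.3 0;0.3 -0.6 1.3 0;0.3 -0.6 1.3 0;0.3 -0.6 1.3 0;0.3 -0.6 1.3 0;0.3 -0.6 1.3 0'|f;python3 -m jog '0 0 0 0;0 0 0 0;0 0 0 0'|f
python3 -m jog '0 0 0 0;0 0 0 0;0 0 0 0' 0.7|f;python3 -m jog '0 0 0 0;0 0 0 0;0 0 0 0;0 0 0 0;0 0 0 0;0 0 0 0' 0|f
python3 -c "
from h import *
togo(464.4,-207.6,-15.2,101.86)"
```

```text
tool_pos: [467.6, -210.0, -15.2] force: [-2.9, 3.8, 9.3] grip_width: 19.0 
tool_pos: [467.9, -210.1, -14.9] force: [0.5, 0.6, -1.3] grip_width: 19.6 
tool_pos: [468.1, -210.5, -14.7] force: [-0.5, -0.2, 0.1] grip_width: 25.2 
tool_pos: [468.4, -210.7, -14.5] force: [0.6, -0.3, 0.3] grip_width: 85.3 
t46.25 pos [ 468.39 -210.69  -14.49] yaw 102.33 F [ 0.6 -0.3  0.3] M [-0.04  0.01 -0.03] w 85.3 tilt [ 0.0327 -0.0089]
tool shift [ 3.88 -3.25  0.55] turn 0.0082 | after turning [ 3.86 -3.29  0.55]
```

Released. Retreating straight up, then a final look.

```bash
f(){ egrep 'pos|force|grip'|tr '\n' ' ';echo; }; python3 -m jog '0 -1 -8 0;0 -1 -10 0;0 0 -12 0;0 0 -15 0;0 0 -15 0;0 0 -15 0;0 0 -15 0;0 0 -15 0;0 0 -15 0;0 0 0 0'|f
python3 -m jog '20 0 0 0;20 0 0 0;20 0 0 0;20 0 0 0;20 0 0 0;20 0 0 0;20 0 0 0;20 0 0 0;20 0 0 0;0 0 0 0;0 0 0 0'|f
python3 - <<'E'
from fit import *
j=ctrl.read_camera('scene')[0];i=ctrl.read_camera('top')[0]
a=cv2.resize(i[250:325,405:525],None,fx=3.3,fy=3.3,interpolation=cv2.INTER_CUBIC);b=cv2.resize(j,(640,480))
o=np.zeros((480,640,3),np.uint8);o[:]=b;o=np.vstack([o,np.zeros((120,640,3),np.uint8)]);o=cv2.copyMakeBorder(o,0,0,0,0,0);o[600-248+0:600,640-396:640]=a[:248,:396]
cv2.imwrite('pics/z.png',np.clip(o*1.5,0,255).astype(np.uint8))
c=np.array([464,-208.2]);W=scene(6);yaw=101.9
a=np.array([np.cos(np.radians(yaw)),np.sin(np.radians(yaw))]);S=(W[:,:2]-c)@a;l=(W[:,:2]-c)@np.array([a[1],-a[0]])
k=(abs(l)<3)&(W[:,2]>37)&(W[:,2]<67)
for b in range(-74,82,4):
    g=W[k&(S>=b)&(S<b+4)]
    if len(g):print(b,"%.1f"%np.median(g[:,2]),end="|")
E
```

```text
tool_pos: [463.1, -211.1, 120.2] force: [-0.1, -0.6, -0.5] grip_width: 85.6 
tool_pos: [422.6, -29.5, 115.8] force: [-0.2, -0.6, -0.2] grip_width: 85.4 
-70 51.1|-66 51.7|-62 58.8|-58 58.4|-54 58.0|-50 59.5|-46 56.9|-42 53.4|-38 53.7|-34 53.4|-30 53.6|-26 53.8|-22 53.1|-18 53.0|-14 53.8|-10 53.0|-6 54.2|-2 53.2|2 53.7|6 53.3|10 54.0|14 53.0|18 53.4|22 54.4|26 53.8|30 53.1|34 56.8|38 58.9|42 55.4|46 55.6|50 54.5|54 55.1|58 55.8|62 54.2|66 54.9|70 52.5|
```

View pics/z.png

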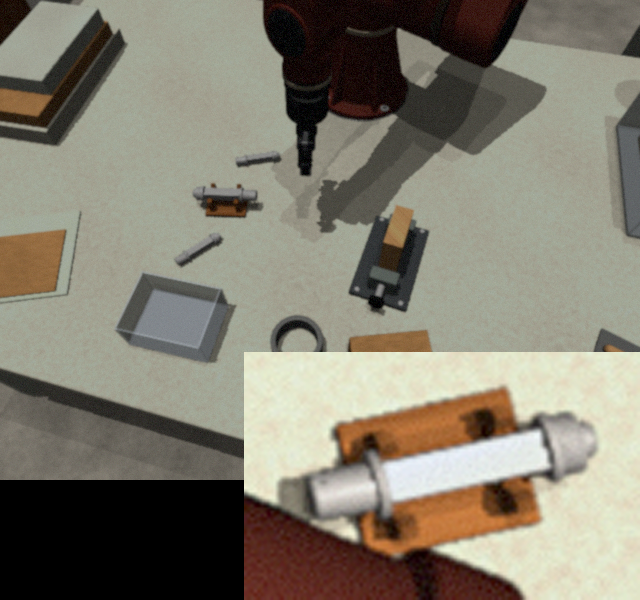

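The gauge lies level in both cradle slots, the go end at the left as before (scene about (225,194)). Post, tub and tape are unmoved, and the robot is clear.

```bash
python3 -c "
from cell import ctrl
print(ctrl.hand_in(), ctrl.read_state()['t'])"
```

```text
the job is handed in; nothing more can be done
the job is handed in; nothing more can be done
```

The gauging was carried out in the order asked and handed in at about 49 s. The go end goes fully home and the no-go end is refused.

- **Go end:** it slid in from the post's -y mouth with almost no resistance. Its collar stopped within 1 mm of the predicted place, with 14–17 N building up along the bore (about 17.5 N in all), and I drew it straight out.
- **No-go end:** I offered it at the +y mouth. The pilot nose went in and the land stopped on the mouth. The two stops are 36.1 mm apart, matching the 36 mm post. I pressed at about 8–10 N for about 1.5 s or more.
- **Laid back:** the gauge was lowered onto the cradle, levelled with about 10 N and released. In the last look it lies level in both slots and the arm is clear of everything. The tub, tape and post look unmoved. My inset covered most of the carton in that picture, but the arm never went near it.

**What failed or disagreed:**
- The fingertips turned out to be about 40 mm short of the reported TCP, so my first close was on air above the gauge. I measured the offset from depth and regrasped.
- While the no-go end was pressed, the gauge gradually pitched to about 0.03 rad, so late in the press the land bore more on one edge than flat. I estimate it stayed within about 0.015 rad over the first second.
- It was still pitched on return, so one end touched the cradle first. I pressed it nearly level before letting go.

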